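# Set up an open-bench photometer on its rail

## Robot

A 6-joint arm with a two-finger parallel gripper is mounted at the origin on a cart in front of the work surface, level with it; the furniture and walls round the work are solid. World frame = base frame: x ahead of the robot, y to its left, z up, the work surface at z = 0. Lengths are in mm, angles in rad, forces in N, time in s.
With the tool pointing down it reaches from about 375 to 975 mm from the base axis. Payload 3.8 kg.
Tool frame: the origin (TCP) lies midway between the tips of the shut fingers; the grasp point (between the pads) lies 19 mm behind it (robot.grip_depth is the distance from the TCP to the grasp point, in mm); z points along the fingers, y is the line along which they close (so a half turn about z gives the same grasp; the last joint's range is limited). The gripper opens to 88 mm and grips with 3 to 60 N. Pads are 18 mm wide; open, the fingers measure 123 mm over their backs; the gripper's body (75 mm by 187 mm) begins 45 mm behind the grasp point.
Start: joints at [-1.243, 0.264, 1.604, -0, 1.274, -0.037], TCP at [240.809, -630.578, 238.706] pointing down, gripper open.
Joint ranges: [-2.63, 2.63], [-0.94, 2.18], [0.31, 2.57], [-1.31, 4.45], [0, 2.66], [-2.55, 2.55]. Speed limits (rad/s): [2.57, 2.57, 3.14, 3.14, 3.14, 3.14].

## Interface

Orientations are given as a unit quaternion [w, x, y, z].
In Python, from bench import robot, eyes, workorder gives the robot as it stands.
- The arm moves only by the tool drive_tool, never from a script. Its argument "deltas" is a list of rows, each an object with "xyz": the shift along the tool's x, y, z in m, a list of three; "dr": the turn, a rotation vector about the tool's x, y, z in degrees, a list of three; "fingers": the closure, from 0 (fully open) to 1 (shut). In form: [{"xyz": [tx, ty, tz], "dr": [rx, ry, rz], "fingers": fingers}, ...]. A call has 1 to 8 rows; each row shifts and turns the commanded pose from where the row before left it, along the tool's axes as they then stand; what a row does not reach is not made up. A row lasts 1/8 s, in which the tool goes at most 62.5 mm and 10.7 degrees, less where a joint would pass 70% of its speed; a pose out of reach is approached as far as the arm can. A call with a gripper value outside its range is refused whole. The fingers move at their own pace and stop on an object; "grip_force" is the grip in N (left out, the last holds). Time passes only in rows, so rows that do not move let the fingers close. It gives the time, the measured TCP pose, the force, the opening and the grip force at its end, in the units of the state.
- robot.get_obs(): the state, without advancing time (a new reading comes with each control period).
- eyes.snapshot(name): name is "side" or "top" or "wrist"; returns a dict with "pixels" (384x512x3 uint8, red, green, blue), "z_map" (384x512 float32, mm along the optical axis (not along the pixel's ray), 0 where there is no reading), "camera_matrix" (3x3 intrinsics, pixels), "D" ([k1, k2, p1, p2, k3] as OpenCV has them; the pictures are not rectified), "world_to_cam" (4x4, takes a point from world to camera coordinates). Camera axes: x right, y down, z forward; pixel columns grow to the right and rows downward; lengths in mm; the calibration is good to about 2 mm. A picture is of the moment at which its call begins.
- workorder.hand_in(): hands the job in; it is judged then, once.
The state is a dict: "clock": time; "joint_pos": joint angles; "joint_velocities": joint speeds; "tau": joint torques, N m; "tcp_pos": TCP position; "orientation": TCP orientation; "force": force on the tool from outside, world axes, zero at the start; "moment": the same for the moment, N m; "finger_gap": finger opening in mm; "gripper_force": force on a finger pad.
Only numpy, scipy, OpenCV 4.12 (cv2) and the standard library are available. Lean on these libraries where they do the work, as an engineer would, in place of code of your own. Each camera call takes 0.05 s, during which the arm holds its last target. There are 200 camera calls.

## Task

Set up the photometer on the optical rail. Working away from the lamp, seat the lens mount, the iris plate, the vial holder and the detector in that order, each carrier astride the rail and fully down, spaced 75 mm centre to centre with the lens 75 mm from the lamp, and the detector's black snout looking towards the lamp. Then stand the plain glass sample vial upright, fully down, in the holder's well; leave the petri dish and the beaker where they are.

Things in the scene. Friction and masses are not known exactly. Their poses are not given: they have to be found in the camera images.
- rail: aluminium optical rail, fixed, 400 mm along own y, 64 wide at the foot; origin: centre of underside. Bar 36 mm wide, flat top at z=30, edges sloped from z=23 as a lead-in. Carriers (open channel below, along own y, 40 wide, 14 deep) drop astride it with 2 mm play a side; seated, their origin is at x=0, z=16 mm of the rail, y axis along the rail. Free for carriers: y -180 to +110 mm
- lamp (a point): middle of the finned lamp (cylinder 56 mm in diameter, 52 long, 6 mm snout) fixed on the rail near its +y end; the point is at x=0, y=155, z=62 mm of the rail; the lens's 75 mm count from here, along the rail
- lens_mount: Black saddle carrier 60 (x) x 44 (y) mm, 24 high; origin: centre of footprint at the legs' underside, z up. On it an upright square aluminium plate, 44 wide (x), 14 thick (y), z=24 to 68 mm, with a black lens tube 38 in diameter and 36 long through it along y. Either way round. Grip the plate's edges across x (44 mm). 0.22 kg. All carriers: a screw head stands out 14 mm at -x, low, look only
- iris_plate: Black saddle carrier 60 (x) x 44 (y) mm, 24 high; origin: centre of footprint at the legs' underside, z up. On it an upright square aluminium plate, 44 wide (x), only 10 thick (y), z=24 to 68 mm, no tube, dark disc with a small hole in the middle, thin lever standing 12 mm above the top at x=+13 mm. Either way round. Grip the plate's edges across x (44 mm). 0.2 kg
- vial_holder: Black saddle carrier 60 (x) x 44 (y) mm, 24 high; origin: centre of footprint at the legs' underside, z up. On it a square aluminium block 44 x 44, z=24 to 60 mm, with slot windows and, on its axis x=y=0, a round well 31 mm wide, open at the top, floor at z=30 mm. Either way round. Grip the block across x (44 mm). 0.22 kg
- detector: Black saddle carrier 60 (x) x 44 (y) mm, 24 high; origin: centre of footprint at the legs' underside, z up. On it a grey box 44 wide (x), 40 long (y), z=24 to 68 mm; black snout 26 in diameter, 8 long on its +y face, thin steel connector 12 long on its -y face, tiny switch on top. Its +y side must end looking to the lamp. Grip the box across x (44 mm). 0.25 kg
- vial: sample vial of plain glass, no label, 26 mm in diameter up to z=46, black cap 24 in diameter z=46 to 64 mm, fixed; 35 g, upright; origin: centre of underside. Grip the cap from above. Down in the well (2.5 mm play all round) its origin is 30 mm above the holder's origin, 46 above the bench, and 34 mm of it stands out
- petri_dish: flat round petri dish, 59 mm in diameter, 15 high, loose among the parts; leave it alone. Origin: centre of underside
- beaker: small glass beaker 55 x 60 x 70 mm, loose, behind the parts; leave it alone. Origin: centre of underside
Not all that is in view belongs to the job. Leave any green or yellow look-alike of the detector alone.

How it is judged:
By the outcome, as a careful person would: the job done as asked, in the order asked, and still so for the second after the job is handed in, with the robot touching nothing.
It also fails if it takes over 128 s, if anything falls off the work surface, if the arm or the gripper's body presses on something with over 40 N, if the wrist force passes 120 N, or if a joint passes its speed limit or range.

## Working session

There is one attempt and no reset: what is moved stays moved. The work goes in short steps, Python scripts to look and compute and a tool call to move; the robot and the scene stay as the last step left them, time stands still between calls to the robot, and variables do not carry over. Pictures are saved under pics/ and viewed, at most 14 in all, crops included, and the job is handed in when it is done.

Besides the shell and the picture viewer there is one more tool, called after ">>>" by a JSON object that holds its "name" and its "arguments". drive_tool: Moves the arm, as the interface text tells. Its arguments: {"type":"object","properties":{"deltas":{"type":"array"},"grip_force":{"type":"number"}},"required":["deltas"]}

```bash
mkdir -p pics; ls
cat > h.py <<'E'
import numpy as np, cv2
from bench import robot, eyes, workorder
def snap(n):
    s=eyes.snapshot(n); np.savez(f'last_{n}.npz',**{k:np.asarray(v) for k,v in s.items()}); return s
def load(n): return dict(np.load(f'last_{n}.npz'))
def save(s,f,crop=None,k=1):
    p=s['pixels'][:,:,::-1]
    if crop: u0,v0,u1,v1=crop; p=p[v0:v1,u0:u1]
    cv2.imwrite('pics/'+f,cv2.resize(p,None,fx=k,fy=k,interpolation=cv2.INTER_CUBIC))
def ray(s,uv):
    uv=np.asarray(uv,float).reshape(-1,1,2)
    n=cv2.undistortPoints(uv,s['camera_matrix'],s['D']).reshape(-1,2)
    T=s['world_to_cam'];R=T[:3,:3];c=-R.T@T[:3,3]
    d=np.c_[n,np.ones(len(n))]@R
    return c,d
def onz(s,uv,z):
    c,d=ray(s,uv); return c+d*((z-c[2])/d[:,2])[:,None]
def depthpts(s,uv):
    uv=np.asarray(uv,int).reshape(-1,2); c,d=ray(s,uv)
    return c+d*s['z_map'][uv[:,1],uv[:,0]][:,None]
def cloud(s):
    v,u=np.mgrid[:384,:512]; P=depthpts(s,np.c_[u.ravel(),v.ravel()]).reshape(384,512,3)
    P[s['z_map']==0]=np.nan; return P
def proj(s,P):
    T=s['world_to_cam']; return cv2.projectPoints(np.asarray(P,float).reshape(-1,1,3),cv2.Rodrigues(T[:3,:3])[0],T[:3,3],s['camera_matrix'],s['D'])[0].reshape(-1,2)
E
python3 - <<'E'
from h import *
for n in ('side','top'):
    s=snap(n); save(s,n+'0.png',k=1.56)
    T=s['world_to_cam'];print(n,(-T[:3,:3].T@T[:3,3]).round(),T[:3,:3].round(2).tolist(),s['camera_matrix'].round(1).tolist(),s['D'])
o=robot.get_obs();print(o)
E
```

```text
pics
side [ 629. -996.  473.] [[1.0, 0.08, 0.0], [0.04, -0.41, -0.91], [-0.07, 0.91, -0.41]] [[359.7, 0.0, 253.8], [0.0, 359.7, 187.6], [0.0, 0.0, 1.0]] [-0.09327238  0.          0.          0.          0.        ]
top [ 350.  -80. 1561.] [[0.01, -1.0, 0.0], [-0.99, -0.01, -0.16], [0.16, -0.0, -0.99]] [[495.4, 0.0, 253.6], [0.0, 495.4, 196.0], [0.0, 0.0, 1.0]] [-0.1996468  0.         0.         0.         0.       ]
{'clock': 0.1, 'joint_pos': array([-1.24294099e+00,  2.64671136e-01,  1.60524149e+00, -3.27232551e-05,
        1.27369227e+00, -3.68995688e-02]), 'joint_velocities': array([-0.00042244, -0.00104111, -0.00216436, -0.00065546, -0.00176351,
       -0.00157223]), 'tau': array([ 1.45439540e-04, -5.03620684e+01, -3.58069217e+01,  7.30775739e-02,
        2.33536935e-02, -5.99953751e-05]), 'tcp_pos': array([ 240.56743559, -629.98721462,  237.51481414]), 'orientation': array([-9.93224042e-04,  9.83413909e-01,  1.81372742e-01, -1.61327114e-04]), 'force': array([-0.34451561, -0.53654074, -0.74278276]), 'moment': array([-0.01170116, -0.00779768, -0.00386137]), 'gripper_force': 0.0, 'finger_gap': 88.32025903583482}
```

View pics/side0.png

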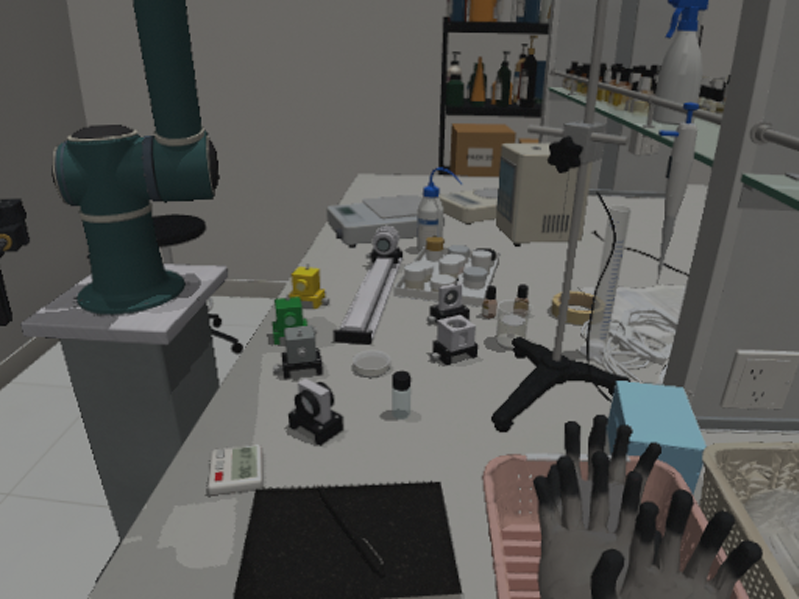

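View pics/top0.png

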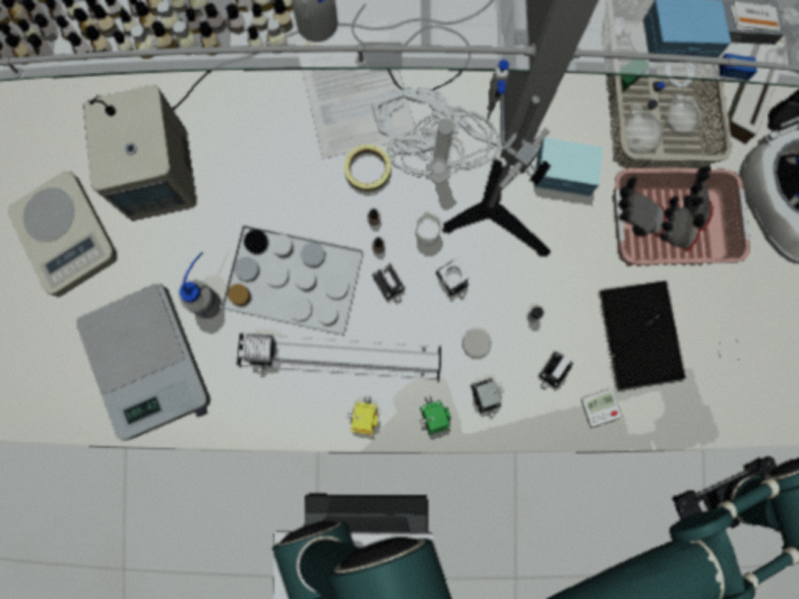

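The side view shows a grey box (301,350), green and yellow boxes (289,318) and (306,283), a plate carrier at (316,408), another at (448,300), the holder (457,340), the vial (401,392), the dish (371,363), the beaker (513,325) and the rail with the lamp at its far end (385,243). In the top view the rail runs from (250,350) to (440,362). I'll enlarge the view to confirm which part is which, and get rough positions.

Run:
```python
from h import *
s=load('side'); t=load('top')
a=cv2.resize(s['pixels'][145:290,160:350,::-1],None,fx=4.2,fy=4.1,interpolation=cv2.INTER_CUBIC)
cv2.imwrite('pics/side_c.png',a)
P=cloud(t); 
cands={'lens?':(556,370),'iris?':(388,282),'holder':(452,279),'det':(487,396),'vial':(536,313),'petri':(476,343),'beaker':(429,230),'green':(435,416),'yellow':(365,418),'lamp':(257,348),'railend':(440,362)}
for k,(u,v) in cands.items():
    u,v=int(u/1.56),int(v/1.56); r=14
    w=P[v-r:v+r,u-r:u+r].reshape(-1,3); w=w[w[:,2]>8]; 
    print(k,(u,v),P[v,u].round(),len(w),w.mean(0).round(),w[:,2].max().round())
```

```text
lens? (356, 237) [ 472. -397.   61.] 313 [ 474. -400.   44.] 75.0
iris? (248, 180) [651. -65.  38.] 278 [650. -67.  30.] 84.0
holder (289, 178) [ 660. -194.   32.] 325 [ 657. -197.   39.] 69.0
det (312, 253) [ 423. -260.   67.] 341 [ 422. -262.   52.] 79.0
vial (343, 200) [ 585. -358.   66.] 86 [ 588. -361.   45.] 73.0
petri (305, 219) [ 532. -245.   18.] 279 [ 533. -245.   15.] 23.0
beaker (275, 147) [ 757. -150.   43.] 345 [ 760. -151.   45.] 74.0
green (278, 266) [ 383. -157.   67.] 334 [ 382. -160.   52.] 78.0
yellow (233, 267) [379. -22.  69.] 331 [380. -21.  53.] 79.0
lamp (164, 223) [508. 186.  88.] 500 [508. 188.  64.] 95.0
railend (282, 232) [ 490. -172.   22.] 225 [ 492. -151.   25.] 39.0
```

View pics/side_c.png

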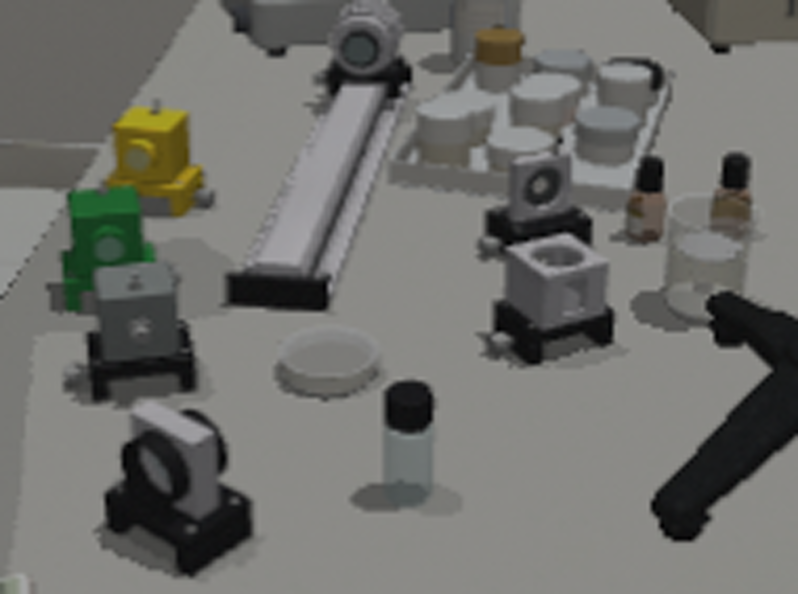

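Four candidates could be confused. The detector is the grey box (137,320); the green (105,245) and yellow (150,155) boxes are look-alikes to leave alone. The lens mount is (180,470), since it has the black tube, and the iris is (540,195), with no tube. The plain vial is the clear one at (408,440); the two amber bottles at (648,200) and (735,190) are not it. The detector shows its connector towards the camera, so its snout already looks up the rail. Next I'll take a closer look with the wrist camera.

>>> {"name": "drive_tool", "arguments": {"deltas": [{"xyz": [0.0423,-0.0267,-0.012],"dr": [0,0,0],"fingers": 0},{"xyz": [0.0423,-0.0267,-0.012],"dr": [0,0,0],"fingers": 0},{"xyz": [0.0423,-0.0267,-0.012],"dr": [0,0,0],"fingers": 0},{"xyz": [0.0423,-0.0267,-0.012],"dr": [0,0,0],"fingers": 0},{"xyz": [0.0423,-0.0267,-0.012],"dr": [0,0,0],"fingers": 0},{"xyz": [0.0423,-0.0267,-0.012],"dr": [0,0,0],"fingers": 0},{"xyz": [0.0423,-0.0267,-0.012],"dr": [0,0,0],"fingers": 0},{"xyz": [0.0423,-0.0267,-0.012],"dr": [0,0,0],"fingers": 0}]}}

```text
clock: 1.1
tcp_pos: [481.3, -308.7, 334.6]
orientation: [-0.0, 0.983, 0.181, -0.0]
force: [0.7, -0.5, 0.6]
finger_gap: 88.1
gripper_force: 0.0
```

>>> {"name": "drive_tool", "arguments": {"deltas": [{"xyz": [0,0,0],"dr": [0,0,-10],"fingers": 0},{"xyz": [0,0,0],"dr": [0,0,-10],"fingers": 0},{"xyz": [0,0,0],"dr": [0,0,-10],"fingers": 0},{"xyz": [0,0,0],"dr": [0,0,-10],"fingers": 0},{"xyz": [0,0,0],"dr": [0,0,-10],"fingers": 0},{"xyz": [0,0,0],"dr": [0,0,-10],"fingers": 0},{"xyz": [0,0,0],"dr": [0,0,-9],"fingers": 0},{"xyz": [0,0,0],"dr": [0,0,0],"fingers": 0}]}}

```text
clock: 2.1
tcp_pos: [480.5, -310.1, 334.1]
orientation: [-0.0, 0.708, 0.706, -0.0]
force: [0.1, 0.2, 0.2]
finger_gap: 87.9
gripper_force: 0.0
```

Run:
```python
from h import *
s=snap('wrist'); save(s,'w1.png',k=1.56)
T=s['world_to_cam'];print((-T[:3,:3].T@T[:3,3]).round(),T[:3,:3].round(2).tolist(),s['camera_matrix'].round(1).tolist(),s['D'])
o=robot.get_obs();print(o['clock'],o['tcp_pos'],o['orientation'],o['joint_pos'])
```

```text
[ 482. -230.  480.] [[1.0, -0.0, -0.0], [-0.0, -0.95, 0.3], [-0.0, -0.3, -0.95]] [[274.6, 0.0, 258.1], [0.0, 274.6, 189.5], [0.0, 0.0, 1.0]] [-0.01981639  0.          0.          0.          0.        ]
2.15 [ 480.54197024 -310.18900766  334.26740194] [-3.68896991e-04  7.08772567e-01  7.05436963e-01 -6.19006050e-05] [-6.16754465e-01  2.44663746e-02  1.70188833e+00  3.59800527e-06
  1.41598605e+00 -6.12037760e-01]
```

View pics/w1.png

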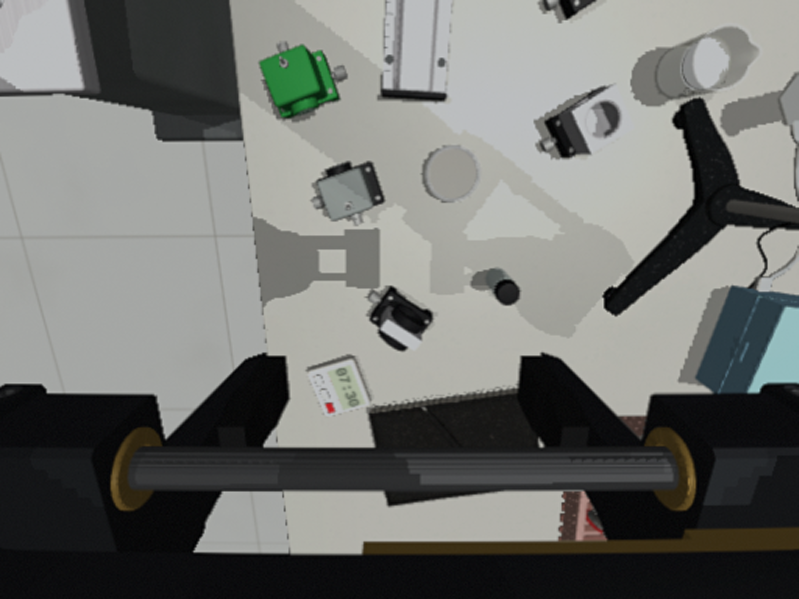

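The wrist view shows the lens mount (400,320), vial (505,290), detector (348,192), dish (450,172), holder (585,122) and the rail end (415,95). I'll measure the lens, detector, vial and holder from the depth here.

```bash
cat >> h.py <<'E'
def rect(P,c,r,z0,z1):
    m=(np.hypot(P[...,0]-c[0],P[...,1]-c[1])<r)&(P[...,2]>z0)&(P[...,2]<z1)
    Q=P[m]; 
    if len(Q)<5: return None
    rc=cv2.minAreaRect(Q[:,:2].astype(np.float32)); return len(Q),np.round(rc[0],1),np.round(rc[1],1),round(rc[2],1),Q.mean(0).round(1)
E
python3 - <<'E'
from h import *
s=load('wrist'); P=cloud(s)
b=P[(abs(P[...,0]-550)<20)&(abs(P[...,1]+330)<40)]; print('bench',b[:,2].mean(),b[:,2].std(),len(b))
for n,c,zz in (('lens',(471,-397),[(62,72),(16,30)]),('det',(422,-261),[(60,72),(16,30)]),('vial',(588,-361),[(58,70)]),('holder',(657,-197),[(54,66),(16,30)]),('petri',(533,-245),[(8,20)])):
    for z in zz: print(n,z,rect(P,c,45,*z))
E
```

```text
bench 328.97912306595435 153.06008953022382 5700
lens (62, 72) (380, array([ 479. , -404.2]), array([40.2, 38.5]), 8.3, array([ 479.2, -403.6,   66. ]))
lens (16, 30) (336, array([ 479. , -404.1]), array([44.4, 59.7]), 55.4, array([ 476.8, -391.8,   23.5]))
det (60, 72) (825, array([ 426.8, -261.5]), array([44., 40.]), 18.3, array([ 427.3, -260.9,   67.5]))
det (16, 30) (178, array([ 422.3, -262.2]), array([69.5, 43.6]), 17.3, array([ 447.8, -252.1,   23.7]))
vial (58, 70) (172, array([ 587.5, -360.9]), array([23.4, 20.9]), 67.7, array([ 587.4, -360.5,   63.2]))
holder (54, 66) (728, array([ 664.5, -195.2]), array([45. , 45.1]), 32.8, array([ 663.9, -195. ,   59.4]))
holder (16, 30) (385, array([ 663.3, -195.1]), array([59.4, 43. ]), 33.0, array([ 652.5, -200.3,   25.4]))
petri (8, 20) (1038, array([ 533.5, -244.1]), array([58.3, 56.1]), 89.5, array([ 533.5, -244. ,   14.9]))
```

Sizes match the spec: carriers 44 x 60, box 44 x 40, dish 58. I'll go above the lens (479,-404), turn the fingers across its plate and re-measure.

>>> {"name": "drive_tool", "arguments": {"deltas": [{"xyz": [-0.024,0,0.05],"dr": [0,0,10],"fingers": 0},{"xyz": [-0.024,0,0.05],"dr": [0,0,10],"fingers": 0},{"xyz": [-0.024,-0.008,0.05],"dr": [0,0,10],"fingers": 0},{"xyz": [-0.02,-0.012,0.035],"dr": [0,0,4.6],"fingers": 0},{"xyz": [0,0,0],"dr": [0,0,0],"fingers": 0}]}}

```text
clock: 2.78
tcp_pos: [437.2, -387.4, 145.8]
orientation: [-0.004, 0.887, 0.463, -0.001]
force: [0.4, 0.3, 0.9]
finger_gap: 88.4
gripper_force: 0.0
```

```bash
cat >> h.py <<'E'
def tcp():
    o=robot.get_obs(); w,x,y,z=o['orientation']; 
    from scipy.spatial.transform import Rotation as Ro
    R=Ro.from_quat([x,y,z,w]).as_matrix(); yaw=np.degrees(np.arctan2(R[1,1],R[0,1]))
    return o,R,yaw
def goto(x,y,z,th):
    "tool-frame shift to world target; th: world angle of closing line (tool y)"
    o,R,yaw=tcp(); d=R.T@(np.array([x,y,z])-o['tcp_pos']); t=-((th-yaw+90)%180-90)
    print('t',round(o['clock'],2),'tcp',o['tcp_pos'].round(1),'yaw',round(yaw,1),'shift',d.round(1),'dz turn',round(t,1))
E
python3 - <<'E'
from h import *
s=snap('wrist'); P=cloud(s)
print(rect(P,(479,-404),45,16,30),rect(P,(479,-404),45,67,72))
goto(479,-404,29,-34.6)
E
```

```text
(943, array([ 475.4, -401.8]), array([43.1, 66.8]), 55.5, array([ 477.5, -391.6,   23.5])) (718, array([ 478.7, -404.4]), array([14. , 42.9]), 55.2, array([ 478.3, -404.2,   67.8]))
t 2.83 tcp [ 439.4 -388.5  148.6] yaw -34.8 shift [  9.7  41.7 119.5] dz turn -0.2
```

Plate top measured 14 x 43 mm at (478.7,-404.4). I'll move across, go down and grip.

>>> {"name": "drive_tool", "arguments": {"deltas": [{"xyz": [0.0095,0.0415,0],"dr": [0,0,-0.3],"fingers": 0},{"xyz": [0,0,0.04],"dr": [0,0,0],"fingers": 0},{"xyz": [0,0,0.04],"dr": [0,0,0],"fingers": 0},{"xyz": [0,0,0.025],"dr": [0,0,0],"fingers": 0},{"xyz": [0,0,0.0145],"dr": [0,0,0],"fingers": 0},{"xyz": [0,0,0],"dr": [0,0,0],"fingers": 0},{"xyz": [0,0,0],"dr": [0,0,0],"fingers": 0.6},{"xyz": [0,0,0],"dr": [0,0,0],"fingers": 0.6}], "grip_force": 40}}

```text
clock: 3.82
tcp_pos: [480.9, -405.7, 32.0]
orientation: [0.001, 0.885, 0.466, 0.001]
force: [-0.7, 0.9, 0.8]
finger_gap: 70.2
gripper_force: 0.0
```

>>> {"name": "drive_tool", "arguments": {"deltas": [{"xyz": [0,0,0],"dr": [0,0,0],"fingers": 0.7},{"xyz": [0,0,0],"dr": [0,0,0],"fingers": 0.7},{"xyz": [0,0,0],"dr": [0,0,0],"fingers": 0.7},{"xyz": [0,0,0],"dr": [0,0,0],"fingers": 0.7}]}}

```text
clock: 4.32
tcp_pos: [479.6, -404.8, 30.4]
orientation: [-0.0, 0.885, 0.466, -0.0]
force: [-2.4, 1.1, 3.4]
finger_gap: 43.6
gripper_force: 40.0
```

>>> {"name": "drive_tool", "arguments": {"deltas": [{"xyz": [0,0,-0.03],"dr": [0,0,0],"fingers": 0.7},{"xyz": [0,0,-0.055],"dr": [0,0,-8],"fingers": 0.7},{"xyz": [0,0,-0.055],"dr": [0,0,-8],"fingers": 0.7},{"xyz": [0,0,-0.055],"dr": [0,0,-8],"fingers": 0.7},{"xyz": [0,0,-0.025],"dr": [0,0,-8],"fingers": 0.7},{"xyz": [0.05,0,0],"dr": [0,0,0],"fingers": 0.7},{"xyz": [0.055,-0.001,0],"dr": [0,0,0],"fingers": 0.7},{"xyz": [0.055,-0.001,0],"dr": [0,0,0],"fingers": 0.7}]}}

```text
clock: 5.32
tcp_pos: [483.9, -243.2, 249.2]
orientation: [-0.001, 0.722, 0.692, 0.0]
force: [0.1, -0.2, -3.0]
finger_gap: 43.6
gripper_force: 40.0
```

>>> {"name": "drive_tool", "arguments": {"deltas": [{"xyz": [0.055,-0.001,0],"dr": [0,0,0],"fingers": 0.7},{"xyz": [0.055,-0.001,0],"dr": [0,0,0],"fingers": 0.7},{"xyz": [0.055,-0.001,0],"dr": [0,0,0],"fingers": 0.7},{"xyz": [0.055,-0.001,0],"dr": [0,0,0],"fingers": 0.7},{"xyz": [0.05,0,0],"dr": [0,0,0],"fingers": 0.7},{"xyz": [0,0,0],"dr": [0,0,0],"fingers": 0.7},{"xyz": [0,0,0],"dr": [0,0,0],"fingers": 0.7}]}}

```text
clock: 6.2
tcp_pos: [491.4, 25.0, 249.5]
orientation: [-0.0, 0.721, 0.693, -0.001]
force: [0.2, 0.4, -3.2]
finger_gap: 43.5
gripper_force: 40.0
```

Run:
```python
from h import *
s=snap('wrist'); P=cloud(s); save(s,'w2.png',k=1.56)
o,R,yaw=tcp(); print(o['clock'],o['tcp_pos'],yaw,o['finger_gap'])
```

```text
6.25 [491.53177981  24.43289096 249.60772105] -2.4106564640760584 43.52234010510589
```

View pics/w2.png

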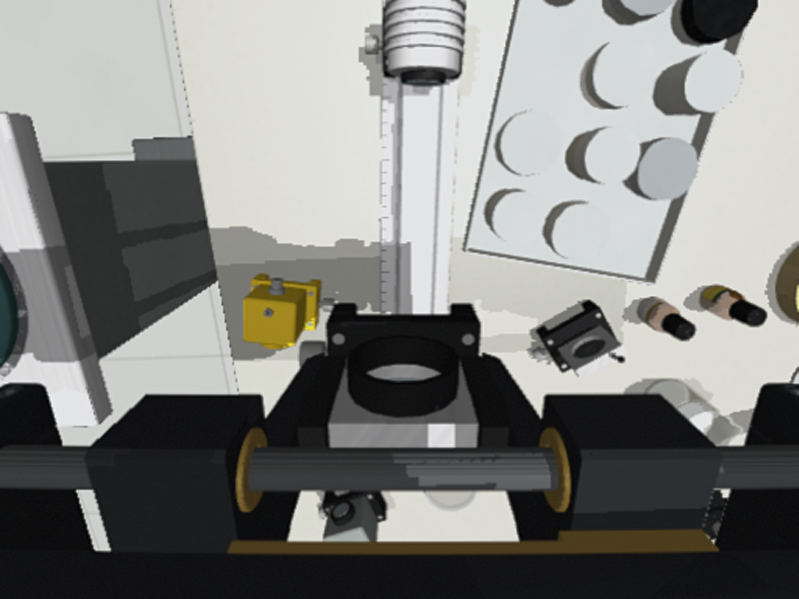

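The held lens shows at (405,390), the lamp front at (422,75), the rail top between columns 400 and 440, the iris at (580,340) and the detector with its snout forward at (345,512). Next I'll measure the rail line and the lamp.

Run:
```python
from h import *
s=load('wrist'); P=cloud(s); v,u=np.mgrid[:384,:512]
m=(v<195)&(u>240)&(u<300)&(abs(P[...,2]-30)<3); Q=P[m]; print('railtop',len(Q),Q[:,2].mean(),Q[:,2].std(),Q[:,1].min(),Q[:,1].max())
# centreline by slices
ys=np.arange(60,125,5); C=[]
for y in ys:
    k=Q[abs(Q[:,1]-y)<2.5]; C.append(((k[:,0].min()+k[:,0].max())/2, np.ptp(k[:,0])))
C=np.array(C); print(C.round(1).tolist()); p=np.polyfit(ys,C[:,0],1); print('x=',p,'angle',-np.degrees(np.arctan(p[0])))
L=P[(v<80)&(u>235)&(u<305)&(P[...,2]>50)]; print('lamp',len(L),L.min(0),L.max(0))
for y in np.arange(135,215,4):
    k=L[abs(L[:,1]-y)<2]; 
    if len(k): print(y,len(k),k[:,2].max().round(1),k[:,0].min().round(1),k[:,0].max().round(1))
t=load('top'); Pt=cloud(t)
for name,z0,z1 in (('rail end',15,45),):
    k=Pt[(abs(Pt[...,0]-495)<45)&(Pt[...,1]<-100)&(Pt[...,1]>-215)&(Pt[...,2]>z0)&(Pt[...,2]<z1)]; print(name,len(k),k.min(0),k.max(0),cv2.minAreaRect(k[:,:2].astype(np.float32)))
print('iris',rect(P,(650,-67),50,16,30),rect(P,(650,-67),50,64,72),rect(P,(650,-67),50,73,84))
```

```text
railtop 3322 29.631821259032538 0.8945130029031054 -20.193917142990145 195.14682731874257
[[506.4, 31.9], [506.5, 31.7], [506.7, 31.7], [506.1, 30.1], [507.0, 31.4], [507.8, 30.0], [507.4, 31.1], [508.7, 31.0], [508.3, 32.2], [508.4, 31.9], [509.2, 30.6], [508.7, 31.8], [509.4, 30.4]]
x= [5.40693443e-02 5.02871921e+02] angle -3.09493157235414
lamp 2578 [485.84401077 154.49344619  51.5796423 ] [541.2994066  205.65672992  91.50901628]
155 136 78.3 497.1 525.7
159 145 79.3 496.1 534.2
163 273 88.3 487.6 535.4
167 195 88.3 487.7 534.8
171 211 88.5 487.9 538.8
175 241 91.5 485.8 537.8
179 205 89.1 486.4 540.2
183 226 90.6 486.3 539.0
187 242 90.9 486.8 540.1
191 199 90.3 486.6 538.8
195 292 91.3 487.1 541.3
199 159 91.2 486.9 541.3
203 53 82.5 487.3 540.0
207 1 69.5 487.8 487.8
rail end 297 [ 458.85905648 -172.31392078   16.29003302] [ 521.37245783 -100.14830327   38.60573329] ((489.96295166015625, -136.29823303222656), (62.49882507324219, 72.1199722290039), 0.25495874881744385)
iris (797, array([655.6, -64.7]), array([60.6, 45.1]), 30.8, array([649.6, -58. ,  23.4])) (275, array([656. , -65.1]), array([44.4, 11.5]), 30.5, array([655.5, -64.7,  67.3])) (22, array([667.7, -58.5]), array([4.9, 4.5]), 60.5, array([667.2, -58.1,  78.2]))
```

Run:
```python
from h import *
s=load('wrist'); P=cloud(s); v,u=np.mgrid[:384,:512]
r=np.array([.0540,.9985]); n=np.array([.9985,-.054]); p0=np.array([513,186.5])
S=(P[...,:2]-p0)@r; N=(P[...,:2]-p0)@n
k=(abs(N)<11)&(P[...,2]>62)&(v<90); print('lamp front S pct',np.percentile(S[k],[0,1,3,5,10]).round(1))
h,e=np.histogram(S[(abs(N)<27)&(abs(N)>16)&(P[...,2]>62)&(v<90)],bins=np.arange(-40,-15,1)); print('body',list(zip(e,h)))
o,R,yaw=tcp(); X=(P-o['tcp_pos'])@R   # tool frame
H=X[(v>180)&(v<290)&(abs(X[...,2]+38)<2.5)&(abs(X[...,1])<24)]; print('held top',len(H),H.min(0).round(1),H.max(0).round(1),np.median(H,0).round(1))
H=X[(v>180)&(v<290)&(abs(X[...,2]-6)<3)&(abs(X[...,1])<34)]; print('held saddle',len(H),np.percentile(H,[1,99],axis=0).round(1))
```

```text
lamp front S pct [-31.6 -31.4 -31.1 -30.5 -27.9]
body [(np.int64(-40), np.int64(0)), (np.int64(-39), np.int64(0)), (np.int64(-38), np.int64(0)), (np.int64(-37), np.int64(0)), (np.int64(-36), np.int64(0)), (np.int64(-35), np.int64(0)), (np.int64(-34), np.int64(0)), (np.int64(-33), np.int64(0)), (np.int64(-32), np.int64(0)), (np.int64(-31), np.int64(0)), (np.int64(-30), np.int64(0)), (np.int64(-29), np.int64(0)), (np.int64(-28), np.int64(0)), (np.int64(-27), np.int64(0)), (np.int64(-26), np.int64(1)), (np.int64(-25), np.int64(43)), (np.int64(-24), np.int64(19)), (np.int64(-23), np.int64(14)), (np.int64(-22), np.int64(13)), (np.int64(-21), np.int64(17)), (np.int64(-20), np.int64(15)), (np.int64(-19), np.int64(13)), (np.int64(-18), np.int64(16)), (np.int64(-17), np.int64(16))]
held top 1698 [ -2.7 -23.9 -40.5] [ 10.9  24.  -35.5] [  3.2   0.1 -37.3]
held saddle 1559 [[  7.4 -28.5   5.3]
 [ 21.8  30.3   8.8]]
```

Run:
```python
from h import *
s=load('wrist'); P=cloud(s); v,u=np.mgrid[:384,:512]; o,R,yaw=tcp(); X=(P-o['tcp_pos'])@R
for lo,hi,xw in ((3,10,(8,20)),(-41,-34,(-3,11))):
    H=X[(v>180)&(v<290)&(X[...,2]>lo)&(X[...,2]<hi)&(abs(X[...,1])<(30 if lo>0 else 22))&(X[...,0]>xw[0])&(X[...,0]<xw[1])]
    A=np.c_[H[:,:2],np.ones(len(H))]; c=np.linalg.lstsq(A,H[:,2],rcond=None)[0]; print(len(H),c.round(3),np.std(A@c-H[:,2]).round(2))
H=X[(v>180)&(v<290)&(X[...,2]>-41)&(X[...,2]<-30)&(abs(X[...,1])<22)]
for x in np.arange(-4,26,2):
    k=H[abs(H[:,0]-x)<1]; 
    if len(k): print(x,len(k),k[:,2].min().round(1),np.median(k[:,2]).round(1),np.ptp(k[:,1]).round(1))
```

```text
1135 [-3.000e-03 -0.000e+00  6.761e+00] 0.62
1865 [ 1.4900e-01  5.0000e-03 -3.7436e+01] 0.96
-2 136 -38.0 -37.0 42.8
0 335 -38.7 -37.4 42.6
2 340 -41.0 -37.3 43.3
4 358 -40.6 -37.4 43.9
6 904 -40.0 -35.4 43.2
8 206 -38.6 -33.2 42.9
10 193 -40.6 -33.2 35.0
12 176 -35.4 -33.0 23.4
14 189 -35.3 -33.1 24.3
16 184 -35.2 -33.0 23.6
18 147 -35.3 -32.3 23.1
```

No tilt: the carrier is centred in the tool with its underside 30.6 mm below the TCP. Lamp point is about (513.0,187.1), so the lens goes to about (509.0,112.3).

>>> {"name": "drive_tool", "arguments": {"deltas": [{"xyz": [0.044,0.006,0],"dr": [0,0,0.7],"fingers": 0.7},{"xyz": [0.0448,0.0067,0],"dr": [0,0,0],"fingers": 0.7},{"xyz": [0,0,0.05],"dr": [0,0,0],"fingers": 0.7},{"xyz": [0,0,0.05],"dr": [0,0,0],"fingers": 0.7},{"xyz": [0,0,0.045],"dr": [0,0,0],"fingers": 0.7},{"xyz": [0,0,0.03],"dr": [0,0,0],"fingers": 0.7},{"xyz": [0,0,0],"dr": [0,0,0],"fingers": 0.7},{"xyz": [0,0,0],"dr": [0,0,0],"fingers": 0.7}]}}

```text
clock: 7.25
tcp_pos: [510.0, 112.4, 76.4]
orientation: [0.0, 0.727, 0.687, 0.001]
force: [0.1, -0.4, -2.3]
finger_gap: 43.5
gripper_force: 40.0
```

Run:
```python
from h import *
goto(509,112.3,46,-3.1)
s=snap('wrist'); P=cloud(s); o,R,yaw=tcp(); X=(P-o['tcp_pos'])@R; v,u=np.mgrid[:384,:512]
H=X[(v>100)&(v<290)&(abs(X[...,2]-6)<3)&(abs(X[...,1])<34)&(X[...,0]<30)]; print('saddle',len(H),np.percentile(H,[1,99],axis=0).round(1))
H=P[(v<250)&(abs(P[...,2]-30)<2)&(abs(P[...,0]-510)<22)]; print(len(H))
for y in range(130,160,4):
    k=H[abs(H[:,1]-y)<2]
    if len(k): print(y,k[:,0].min().round(1),k[:,0].max().round(1))
```

```text
t 7.25 tcp [510.  112.4  76.4] yaw -3.2 shift [-0.2 -1.1 30.4] dz turn -0.1
saddle 1530 [[  6.7 -28.8   4.3]
 [ 20.9  29.8   8.9]]
1637
130 494.8 525.1
134 494.9 525.3
138 495.4 525.4
142 495.4 525.6
146 495.9 525.6
```

>>> {"name": "drive_tool", "arguments": {"deltas": [{"xyz": [0,-0.0015,0.006],"dr": [0,0,-0.1],"fingers": 0.7},{"xyz": [0,0,0.007],"dr": [0,0,0],"fingers": 0.7},{"xyz": [0,0,0.006],"dr": [0,0,0],"fingers": 0.7},{"xyz": [0,0,0.006],"dr": [0,0,0],"fingers": 0.7},{"xyz": [0,0,0.004],"dr": [0,0,0],"fingers": 0.7},{"xyz": [0,0,0],"dr": [0,0,0],"fingers": 0.7}]}}

```text
clock: 8.05
tcp_pos: [507.3, 113.3, 46.3]
orientation: [-0.0, 0.725, 0.688, -0.0]
force: [-1.6, 0.1, -0.5]
finger_gap: 43.4
gripper_force: 40.0
```

```bash
cat >> h.py <<'E'
def onrail(S0,r0=12):
    "wrist snapshot while gripping/over rail: saddle front edge vs lamp front"
    s=snap('wrist'); P=cloud(s); o,R,yaw=tcp(); v,u=np.mgrid[:384,:512]
    r=np.array([.0540,.9985]); n=np.array([.9985,-.054]); p0=np.array([513.03,187.1])
    S=(P[...,:2]-p0)@r; N=(P[...,:2]-p0)@n; Z=P[...,2]
    k=(abs(N)<11)&(Z>62)&(S>-45)&(S<10)
    if k.sum()>20: print('lamp front (-32)',np.percentile(S[k],[1,3]).round(1))
    k=(abs(N)<11)&(abs(Z-30)<2); print('railtop',Z[k].mean().round(2),'N edges',np.percentile(N[(abs(N)<20)&(abs(Z-30)<1.5)],[1,99]).round(1))
    for c in S0:
        k=(abs(N)<31)&(abs(Z-40)<3)&(S<c+40)&(S>c+r0); 
        if k.sum()>20: print('saddle',c,k.sum(),'z(40)',np.median(Z[k]).round(1),'S hi (c+22)',np.percentile(S[k],[97,99]).round(1),'N',np.percentile(N[k],[1,99]).round(1))
    print('t',round(o['clock'],2),'tcp S',((o['tcp_pos'][:2]-p0)@r).round(1),'N',((o['tcp_pos'][:2]-p0)@n).round(1),'z',o['tcp_pos'][2].round(1),'yaw',yaw.round(2),'F',o['force'].round(1))
    return s,P,S,N
E
python3 - <<'E'
from h import *
onrail([-75])
E
```

```text
lamp front (-32) [-30.6 -29.5]
railtop 29.65 N edges [-14.9  14.6]
saddle -75 1383 z(40) 39.7 S hi (c+22) [-52.9 -52.7] N [-30.   28.4]
t 8.1 tcp S -74.0 N -1.8 z 46.3 yaw -2.99 F [-1.3 -0.8  1.7]
```

Run:
```python
from h import *
s=load('wrist'); P=cloud(s); v,u=np.mgrid[:384,:512]
r=np.array([.0540,.9985]); n=np.array([.9985,-.054]); p0=np.array([513.03,187.1])
S=(P[...,:2]-p0)@r; N=(P[...,:2]-p0)@n; Z=P[...,2]
h,e=np.histogram(S[(abs(N)<27)&(abs(N)>15)&(Z>55)&(S>-45)],bins=np.arange(-36,-15,1)); print(h, 'from -36')
h,e=np.histogram(S[(abs(N)<11)&(Z>62)&(S>-45)],bins=np.arange(-36,-15,1)); print(h)
h,e=np.histogram(S[(abs(N)<30)&(abs(Z-40)<3)],bins=np.arange(-68,-48,1)); print(h,'from -68')
k=(abs(N)<12)&(S>-36)&(S<-20)&(Z>45)
for z in range(48,84,4):
    q=k&(abs(Z-z)<2); print(z,q.sum(),S[q].min().round(1) if q.any() else '')
```

```text
[ 0  0  0  0  0  2  2  0  0  0  4 41 65 67 69 68 72 68 76 71] from -36
[  0   0   0   0  17  94 103 112  34   0   5 109 120 129 125 137 130 138
 140 135]
[ 11  44  36  49  44  58  76  75 100 142 147 154 151 163 229  71   0   0
   0] from -68
48 0 
52 0 
56 0 
60 0 
64 0 
68 0 
72 49 -31.4
76 307 -31.4
80 28 -30.7
```

Seated: saddle top at z 39.7 against rail top 29.65. Lens centre to lamp comes out at about 75 mm. I'll release and go above the iris (655.6,-65).

>>> {"name": "drive_tool", "arguments": {"deltas": [{"xyz": [0,0,0],"dr": [0,0,0],"fingers": 0.3},{"xyz": [0,0,0],"dr": [0,0,0],"fingers": 0.3},{"xyz": [0,0,-0.03],"dr": [0,0,0],"fingers": 0.3},{"xyz": [0,0,-0.045],"dr": [0,0,0],"fingers": 0.3},{"xyz": [0,0,-0.045],"dr": [0,0,0],"fingers": 0.3},{"xyz": [-0.034,0.031,0],"dr": [0,0,0],"fingers": 0.3},{"xyz": [-0.034,0.031,0],"dr": [0,0,0],"fingers": 0.3},{"xyz": [-0.034,0.031,0],"dr": [0,0,0],"fingers": 0.3}]}}

```text
clock: 9.1
tcp_pos: [596.0, 5.5, 166.9]
orientation: [0.001, 0.725, 0.688, 0.001]
force: [-0.9, -0.4, 0.5]
finger_gap: 61.8
gripper_force: 0.0
```

>>> {"name": "drive_tool", "arguments": {"deltas": [{"xyz": [-0.034,0.031,0],"dr": [0,0,0],"fingers": 0.3},{"xyz": [-0.034,0.031,0],"dr": [0,0,0],"fingers": 0.3},{"xyz": [0,0,0],"dr": [0,0,-10],"fingers": 0.3},{"xyz": [0,0,0],"dr": [0,0,-10],"fingers": 0.3},{"xyz": [0,0,0],"dr": [0,0,-10],"fingers": 0.3},{"xyz": [0,0,0],"dr": [0,0,-3.5],"fingers": 0.3},{"xyz": [0,0,0],"dr": [0,0,0],"fingers": 0.3}]}}

```text
clock: 9.98
tcp_pos: [653.3, -64.7, 166.2]
orientation: [0.0, 0.497, 0.868, 0.0]
force: [-0.2, -0.0, -0.3]
finger_gap: 61.5
gripper_force: 0.0
```

Run:
```python
from h import *
s=snap('wrist'); P=cloud(s); save(s,'w3.png',k=1.3)
print('iris',rect(P,(655,-65),45,16,30),rect(P,(655,-65),45,66,72))
t=load('top'); Pt=cloud(t); print(np.nanmax(Pt[130:168,232:250].reshape(-1,3),0)); k=Pt[130:168,228:252].reshape(-1,3); k=k[k[:,2]>40]; print(k.min(0),k.max(0))
goto(655.8,-65,29,30.5)
```

```text
iris (1233, array([656.3, -64.5]), array([60. , 43.4]), 30.2, array([651.2, -56.4,  23.6])) (482, array([656.8, -65. ]), array([43.4, 10.9]), 30.4, array([655.8, -65.4,  67.8]))
[827.04018787 -10.60959943  67.37918889]
[717.72666451 -54.9326849   40.89423464] [795.4115272  -26.30432181  67.37918889]
t 10.03 tcp [653.3 -64.7 166.2] yaw 30.4 shift [ -1.5   2.  137.2] dz turn -0.1
```

View pics/w3.png

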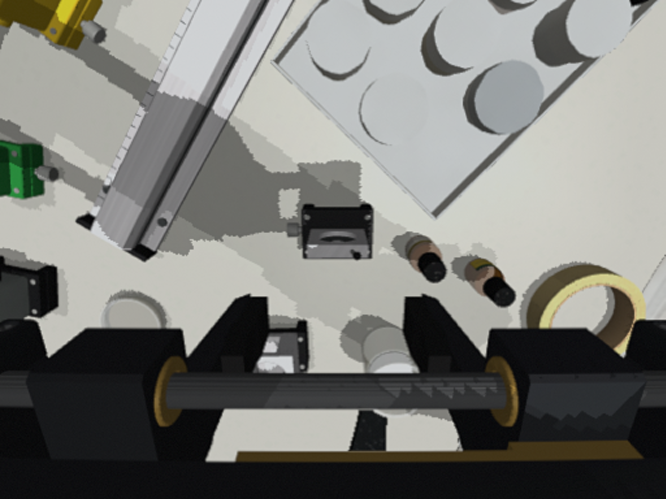

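The iris (336,232) sits squarely ahead of the fingers. The amber bottles (430,262) and (495,290) are 67 mm high and clear. Going down.

>>> {"name": "drive_tool", "arguments": {"deltas": [{"xyz": [-0.0016,0.0027,0.05],"dr": [0,0,0],"fingers": 0.3},{"xyz": [0,0,0.05],"dr": [0,0,0],"fingers": 0.3},{"xyz": [0,0,0.025],"dr": [0,0,0],"fingers": 0.3},{"xyz": [0,0,0.011],"dr": [0,0,0],"fingers": 0.3},{"xyz": [0,0,0],"dr": [0,0,0],"fingers": 0.3},{"xyz": [0,0,0],"dr": [0,0,0],"fingers": 0.7},{"xyz": [0,0,0],"dr": [0,0,0],"fingers": 0.7},{"xyz": [0,0,0],"dr": [0,0,0],"fingers": 0.7}], "grip_force": 40}}

```text
clock: 11.02
tcp_pos: [657.4, -65.0, 32.0]
orientation: [0.001, 0.496, 0.868, 0.0]
force: [-1.7, -0.7, 5.3]
finger_gap: 43.2
gripper_force: 40.0
```

>>> {"name": "drive_tool", "arguments": {"deltas": [{"xyz": [0,0,0],"dr": [0,0,0],"fingers": 0.7},{"xyz": [0,0,-0.03],"dr": [0,0,0],"fingers": 0.7},{"xyz": [0,0,-0.05],"dr": [0,0,0],"fingers": 0.7},{"xyz": [0,0,-0.05],"dr": [0,0,0],"fingers": 0.7},{"xyz": [0,0,0],"dr": [0,0,10],"fingers": 0.7},{"xyz": [0,0,0],"dr": [0,0,10],"fingers": 0.7},{"xyz": [0,0,0],"dr": [0,0,10],"fingers": 0.7},{"xyz": [0,0,0],"dr": [0,0,3.5],"fingers": 0.7}]}}

```text
clock: 12.02
tcp_pos: [655.8, -64.5, 159.6]
orientation: [-0.0, 0.726, 0.687, -0.0]
force: [0.1, 0.3, -1.7]
finger_gap: 44.0
gripper_force: 40.0
```

```bash
cat >> h.py <<'E'
def rp(S): return (513.06+.0540*S,187.6+.9985*S)
def held():
    s=snap('wrist'); P=cloud(s); o,R,yaw=tcp(); X=(P-o['tcp_pos'])@R; v,u=np.mgrid[:384,:512]
    H=X[(v>100)&(v<290)&(abs(X[...,2]-6.5)<3)&(abs(X[...,1])<34)&(X[...,0]<30)&(X[...,0]>5)]
    print('saddle tool x(22),y(+-30),z(6)',len(H),np.percentile(H,[1,99],axis=0).round(1).tolist(),np.median(H[:,2]).round(2))
E
python3 - <<'E'
from h import *
held(); goto(*rp(-150),75,-3.1); print(rp(-150))
E
```

```text
saddle tool x(22),y(+-30),z(6) 2761 [[5.2, -28.1, 4.0], [22.7, 29.8, 9.4]] 8.14
t 12.07 tcp [655.9 -64.5 159.6] yaw -3.2 shift [  93.6 -156.4   84.8] dz turn -0.1
(504.9599999999999, 37.82499999999999)
```

>>> {"name": "drive_tool", "arguments": {"deltas": [{"xyz": [0.0233,-0.0393,0],"dr": [0,0,0],"fingers": 0.7},{"xyz": [0.0233,-0.0393,0],"dr": [0,0,0],"fingers": 0.7},{"xyz": [0.0233,-0.0393,0],"dr": [0,0,0],"fingers": 0.7},{"xyz": [0.0231,-0.0393,0],"dr": [0,0,0],"fingers": 0.7},{"xyz": [0,0,0.045],"dr": [0,0,0],"fingers": 0.7},{"xyz": [0,0,0.033],"dr": [0,0,0],"fingers": 0.7},{"xyz": [0,0,0],"dr": [0,0,0],"fingers": 0.7}]}}

```text
clock: 12.95
tcp_pos: [500.9, 36.5, 79.4]
orientation: [-0.002, 0.725, 0.689, -0.002]
force: [-0.5, 0.2, -2.3]
finger_gap: 43.3
gripper_force: 40.0
```

Run:
```python
from h import *
held(); goto(*rp(-150),48,-3.1)
P=cloud(load('wrist')); 
H=P[(abs(P[...,2]-30)<2)&(abs(P[...,0]-508)<22)&(P[...,1]<90)]
for y in range(64,90,4):
    k=H[abs(H[:,1]-y)<2]
    if len(k)>5: print(y,k[:,0].min().round(1),k[:,0].max().round(1),'mid vs line',((k[:,0].min()+k[:,0].max())/2-502.9-.0541*y).round(1))
```

```text
saddle tool x(22),y(+-30),z(6) 648 [[5.1, -29.3, 3.6], [21.9, 25.5, 9.5]] 8.89
t 13.0 tcp [502.9  36.5  81.3] yaw -3.0 shift [ 1.4  2.1 33.3] dz turn 0.1
64 491.4 521.1 mid vs line -0.1
68 491.7 521.2 mid vs line -0.1
72 491.3 521.4 mid vs line -0.5
76 491.5 521.4 mid vs line -0.6
80 491.8 522.2 mid vs line -0.2
84 492.2 522.3 mid vs line -0.2
88 492.3 521.5 mid vs line -0.8
```

>>> {"name": "drive_tool", "arguments": {"deltas": [{"xyz": [0,0,0],"dr": [0,0,0],"fingers": 0.7},{"xyz": [0,0,0],"dr": [0,0,0],"fingers": 0.7}]}}

```text
clock: 13.25
tcp_pos: [505.8, 36.4, 83.9]
orientation: [0.001, 0.725, 0.688, 0.001]
force: [-0.3, 0.3, -1.7]
finger_gap: 43.3
gripper_force: 40.0
```

Run:
```python
from h import *
held(); goto(*rp(-150),48,-3.1)
s=load('wrist');P=cloud(s);v,u=np.mgrid[:384,:512]
H=P[(abs(P[...,2]-72.5)<3.5)&(P[...,1]>40)&(P[...,1]<62)&(v<290)&(abs(P[...,0]-505)<36)]
for y in range(42,62,3):
    k=H[abs(H[:,1]-y)<1.5]
    if len(k)>5: print(y,k[:,0].min().round(1),k[:,0].max().round(1),'mid vs line',((k[:,0].min()+k[:,0].max())/2-502.9-.0541*y).round(1),k[:,2].mean().round(1))
```

```text
saddle tool x(22),y(+-30),z(6) 2788 [[5.3, -27.9, 4.1], [22.7, 30.1, 9.3]] 7.95
t 13.3 tcp [505.6  36.4  83.7] yaw -3.0 shift [ 1.4 -0.8 35.7] dz turn 0.1
42 483.8 536.6 mid vs line 5.0 75.4
45 477.1 537.3 mid vs line 1.8 75.4
48 477.3 537.2 mid vs line 1.7 75.4
51 477.7 537.1 mid vs line 1.7 75.4
54 478.2 537.1 mid vs line 1.8 75.5
57 477.9 537.8 mid vs line 1.9 74.4
60 478.0 524.9 mid vs line -4.7 72.9
```

>>> {"name": "drive_tool", "arguments": {"deltas": [{"xyz": [0.0007,-0.0017,0.008],"dr": [0,0,0.1],"fingers": 0.7},{"xyz": [0,0,0.007],"dr": [0,0,0],"fingers": 0.7},{"xyz": [0,0,0.007],"dr": [0,0,0],"fingers": 0.7},{"xyz": [0,0,0.007],"dr": [0,0,0],"fingers": 0.7},{"xyz": [0,0,0.006],"dr": [0,0,0],"fingers": 0.7},{"xyz": [0,0,0.001],"dr": [0,0,0],"fingers": 0.7},{"xyz": [0,0,0],"dr": [0,0,0],"fingers": 0.7}]}}

```text
clock: 14.18
tcp_pos: [502.3, 37.3, 47.9]
orientation: [-0.001, 0.726, 0.688, -0.001]
force: [-7.5, 0.6, 14.0]
finger_gap: 43.2
gripper_force: 40.0
```

Run:
```python
from h import *
s,P,S,N=onrail([-150]); Z=P[...,2]; v,u=np.mgrid[:384,:512]
h,e=np.histogram(S[(abs(N)<30)&(abs(Z-40)<3)],bins=np.arange(-137,-50,1)); print(dict(zip(e[:-1].tolist(),h.tolist())))
```

```text
lamp front (-32) [-32.6 -32.5]
railtop 29.81 N edges [-14.8  14.1]
saddle -150 1698 z(40) 39.7 S hi (c+22) [-127.5 -127.4] N [-30.3  27.4]
t 14.22 tcp S -150.2 N -2.6 z 47.9 yaw -3.09 F [-7.9 -0.3 13.8]
{-137: 147, -136: 140, -135: 149, -134: 147, -133: 144, -132: 155, -131: 144, -130: 149, -129: 194, -128: 161, -127: 1, -126: 0, -125: 0, -124: 0, -123: 0, -122: 0, -121: 0, -120: 0, -119: 0, -118: 0, -117: 0, -116: 0, -115: 0, -114: 0, -113: 0, -112: 0, -111: 0, -110: 0, -109: 0, -108: 0, -107: 0, -106: 0, -105: 0, -104: 0, -103: 0, -102: 0, -101: 0, -100: 0, -99: 0, -98: 0, -97: 43, -96: 37, -95: 45, -94: 50, -93: 47, -92: 33, -91: 45, -90: 47, -89: 47, -88: 46, -87: 2, -86: 0, -85: 0, -84: 0, -83: 0, -82: 0, -81: 0, -80: 0, -79: 0, -78: 0, -77: 0, -76: 0, -75: 0, -74: 0, -73: 0, -72: 0, -71: 0, -70: 0, -69: 0, -68: 0, -67: 54, -66: 54, -65: 55, -64: 53, -63: 54, -62: 53, -61: 55, -60: 56, -59: 54, -58: 54, -57: 52, -56: 53, -55: 54, -54: 48, -53: 0, -52: 0}
```

Iris is seated (z 39.7), about 0.8 mm close to the lens. I'll ease it back 1 mm, release, and go to the holder.

>>> {"name": "drive_tool", "arguments": {"deltas": [{"xyz": [-0.001,0.001,-0.001],"dr": [0,0,0],"fingers": 0.7},{"xyz": [0,0,0],"dr": [0,0,0],"fingers": 0.7},{"xyz": [0,0,0],"dr": [0,0,0],"fingers": 0.3},{"xyz": [0,0,0],"dr": [0,0,0],"fingers": 0.3},{"xyz": [0,0,-0.025],"dr": [0,0,0],"fingers": 0.3},{"xyz": [0,0,-0.045],"dr": [0,0,0],"fingers": 0.3},{"xyz": [0,0,-0.045],"dr": [0,0,0],"fingers": 0.3},{"xyz": [-0.036,0.028,-0.005],"dr": [0,0,0],"fingers": 0.3}]}}

```text
clock: 15.22
tcp_pos: [531.7, -0.2, 171.4]
orientation: [0.002, 0.725, 0.689, 0.003]
force: [0.3, -0.5, -0.2]
finger_gap: 61.9
gripper_force: 0.0
```

>>> {"name": "drive_tool", "arguments": {"deltas": [{"xyz": [-0.0445,0.034,0],"dr": [0,0,0],"fingers": 0.3},{"xyz": [-0.0445,0.034,0],"dr": [0,0,0],"fingers": 0.3},{"xyz": [-0.0445,0.034,0],"dr": [0,0,0],"fingers": 0.3},{"xyz": [-0.0445,0.034,0],"dr": [0,0,0],"fingers": 0.3},{"xyz": [-0.009,0.008,0],"dr": [0,0,-9],"fingers": 0.3},{"xyz": [0,0,0],"dr": [0,0,-9],"fingers": 0.3},{"xyz": [0,0,0],"dr": [0,0,-9],"fingers": 0.3},{"xyz": [0,0,0],"dr": [0,0,-9],"fingers": 0.3}]}}

```text
clock: 16.23
tcp_pos: [663.1, -196.1, 166.3]
orientation: [-0.0, 0.476, 0.88, -0.0]
force: [0.7, -0.3, 0.2]
finger_gap: 61.5
gripper_force: 0.0
```

>>> {"name": "drive_tool", "arguments": {"deltas": [{"xyz": [0,0,0],"dr": [0,0,0],"fingers": 0.3},{"xyz": [0,0,0],"dr": [0,0,0],"fingers": 0.3}]}}

```text
clock: 16.48
tcp_pos: [663.1, -195.8, 166.8]
orientation: [-0.0, 0.479, 0.878, -0.0]
force: [0.2, 0.1, 1.1]
finger_gap: 62.0
gripper_force: 0.0
```

Run:
```python
from h import *
s=snap('wrist'); P=cloud(s)
print('holder',rect(P,(664,-195),45,16,30),rect(P,(664,-195),36,57,66))
goto(664.3,-195.2,28.5,32.9)
o,R,yaw=tcp(); print(o['joint_pos'].round(2))
```

```text
holder (892, array([ 664.9, -194.7]), array([59.6, 44.2]), 31.6, array([ 663.6, -193.9,   26.1])) (1251, array([ 664.9, -194.8]), array([44. , 44.5]), 32.8, array([ 664.5, -194.2,   59.6]))
t 16.52 tcp [ 663.1 -195.8  167. ] yaw 32.8 shift [ -0.2   1.3 138.5] dz turn -0.1
[-0.32  0.34  1.64 -0.    1.16 -0.9 ]
```

>>> {"name": "drive_tool", "arguments": {"deltas": [{"xyz": [0,0.002,0.05],"dr": [0,0,0],"fingers": 0.3},{"xyz": [0,0,0.05],"dr": [0,0,0],"fingers": 0.3},{"xyz": [0,0,0.027],"dr": [0,0,0],"fingers": 0.3},{"xyz": [0,0,0.011],"dr": [0,0,0],"fingers": 0.3},{"xyz": [0,0,0],"dr": [0,0,0],"fingers": 0.3},{"xyz": [0,0,0],"dr": [0,0,0],"fingers": 0.7},{"xyz": [0,0,0],"dr": [0,0,0],"fingers": 0.7},{"xyz": [0,0,0],"dr": [0,0,0],"fingers": 0.7}], "grip_force": 40}}

```text
clock: 17.52
tcp_pos: [666.0, -195.4, 31.2]
orientation: [0.001, 0.478, 0.878, 0.0]
force: [-1.6, -0.8, 6.1]
finger_gap: 43.5
gripper_force: 40.0
```

>>> {"name": "drive_tool", "arguments": {"deltas": [{"xyz": [0,0,0],"dr": [0,0,0],"fingers": 0.7},{"xyz": [0,0,-0.03],"dr": [0,0,0],"fingers": 0.7},{"xyz": [0,0,-0.05],"dr": [0,0,0],"fingers": 0.7},{"xyz": [0,0,-0.045],"dr": [0,0,0],"fingers": 0.7},{"xyz": [0,0,0],"dr": [0,0,9],"fingers": 0.7},{"xyz": [0,0,0],"dr": [0,0,9],"fingers": 0.7},{"xyz": [0,0,0],"dr": [0,0,9],"fingers": 0.7},{"xyz": [0,0,0],"dr": [0,0,9],"fingers": 0.7}]}}

```text
clock: 18.52
tcp_pos: [664.3, -194.3, 153.4]
orientation: [-0.001, 0.728, 0.686, -0.0]
force: [0.1, -0.5, -2.1]
finger_gap: 43.6
gripper_force: 40.0
```

>>> {"name": "drive_tool", "arguments": {"deltas": [{"xyz": [0,0,0],"dr": [0,0,0],"fingers": 0.7},{"xyz": [0,0,0],"dr": [0,0,0],"fingers": 0.7}]}}

```text
clock: 18.77
tcp_pos: [664.6, -194.5, 153.8]
orientation: [-0.0, 0.725, 0.689, -0.0]
force: [-0.8, 0.3, -2.1]
finger_gap: 43.7
gripper_force: 40.0
```

Run:
```python
from h import *
held(); goto(*rp(-224.5),85,-3.1); print(rp(-224.5))
```

```text
saddle tool x(22),y(+-30),z(6) 668 [[7.4, -29.0, 3.6], [24.0, 30.6, 9.3]] 7.48
t 18.82 tcp [ 664.7 -194.6  153.9] yaw -3.0 shift [ 149.3 -171.7   69. ] dz turn 0.1
(500.93699999999995, -36.56325000000001)
```

>>> {"name": "drive_tool", "arguments": {"deltas": [{"xyz": [0.0371,-0.0431,0],"dr": [0,0,0],"fingers": 0.7},{"xyz": [0.0371,-0.0431,0],"dr": [0,0,0],"fingers": 0.7},{"xyz": [0.0371,-0.0431,0],"dr": [0,0,0],"fingers": 0.7},{"xyz": [0.0372,-0.0431,0],"dr": [0,0,0],"fingers": 0.7},{"xyz": [0,0,0.04],"dr": [0,0,0.1],"fingers": 0.7},{"xyz": [0,0,0.029],"dr": [0,0,0],"fingers": 0.7},{"xyz": [0,0,0],"dr": [0,0,0],"fingers": 0.7},{"xyz": [0,0,0],"dr": [0,0,0],"fingers": 0.7}]}}

```text
clock: 19.82
tcp_pos: [501.7, -37.3, 86.3]
orientation: [0.001, 0.726, 0.687, 0.0]
force: [0.3, 0.2, -2.1]
finger_gap: 43.6
gripper_force: 40.0
```

Run:
```python
from h import *
s=snap('wrist');P=cloud(s);v,u=np.mgrid[:384,:512]; o,R,yaw=tcp(); goto(*rp(-224.5),47.5,-3.1)
r=np.array([.0540,.9985]); n=np.array([.9985,-.054]); p0=np.array([513.03,187.1])
S=(P[...,:2]-p0)@r; N=(P[...,:2]-p0)@n; Z=P[...,2]
def sh(z,lo,hi,nm):
    k=(abs(Z-z)<3)&(abs(N)<36)&(S>lo)&(S<hi)&(v<290)
    if k.sum()>9: print(nm,k.sum(),np.median(Z[k]).round(1),'S',np.percentile(S[k],[1,99]).round(1),'N',np.percentile(N[k],[1,99]).round(1))
zc=o['tcp_pos'][2]-7
sh(zc,-235,-190,'held saddle'); sh(zc+36,-250,-198,'held block top'); sh(40,-176,-120,'iris saddle'); sh(84,-160,-140,'iris plate'); sh(40,-100,-48,'lens saddle'); sh(84,-90,-60,'lens plate')
k=(abs(Z-30)<1.5)&(abs(N)<20)&(S<-176)&(v<290); print('rail N',np.percentile(N[k],[1,99]).round(1))
```

```text
t 19.88 tcp [502.2 -37.4  86.7] yaw -3.2 shift [ 0.8 -1.4 39.2] dz turn -0.1
held saddle 669 78.9 S [-217.4 -200.7] N [-28.   31.5]
held block top 3508 114.8 S [-233.5 -200.9] N [-33.2  33.4]
iris saddle 4278 39.8 S [-172.2 -128.4] N [-29.4  29. ]
iris plate 1543 83.9 S [-155.3 -145.7] N [-21.7  21.3]
lens saddle 1487 39.8 S [-96.9 -85.4] N [-30.5  28.2]
rail N [-15.   13.6]
```

>>> {"name": "drive_tool", "arguments": {"deltas": [{"xyz": [-0.0023,-0.0022,0.008],"dr": [0,0,0],"fingers": 0.7},{"xyz": [0,0,0.008],"dr": [0,0,0],"fingers": 0.7},{"xyz": [0,0,0.007],"dr": [0,0,0],"fingers": 0.7},{"xyz": [0,0,0.007],"dr": [0,0,0],"fingers": 0.7},{"xyz": [0,0,0.006],"dr": [0,0,0],"fingers": 0.7},{"xyz": [0,0,0.0025],"dr": [0,0,0],"fingers": 0.7},{"xyz": [0,0,0],"dr": [0,0,0],"fingers": 0.7},{"xyz": [0,0,0],"dr": [0,0,0],"fingers": 0.7}]}}

```text
clock: 20.88
tcp_pos: [498.4, -39.2, 47.2]
orientation: [-0.0, 0.727, 0.687, -0.0]
force: [-2.9, 0.6, 5.9]
finger_gap: 43.9
gripper_force: 40.0
```

```bash
cat >> h.py <<'E'
def rail(lst,new=True):
    s=snap('wrist') if new else load('wrist');P=cloud(s);v,u=np.mgrid[:384,:512]; o,R,yaw=tcp()
    r=np.array([.0540,.9985]); n=np.array([.9985,-.054]); p0=np.array([513.03,187.1])
    S=(P[...,:2]-p0)@r; N=(P[...,:2]-p0)@n; Z=P[...,2]
    for nm,z,lo,hi in lst:
        k=(abs(Z-z)<3)&(abs(N)<36)&(S>lo)&(S<hi)&(v<290)
        if k.sum()>9: print(nm,k.sum(),np.median(Z[k]).round(1),'S',np.percentile(S[k],[1,99]).round(1),'N',np.percentile(N[k],[1,99]).round(1))
    q=o['tcp_pos']; print('t',round(o['clock'],2),'tcp S',((q[:2]-p0)@r).round(1),'N',((q[:2]-p0)@n).round(1),'z',q[2].round(1),'yaw',yaw.round(2),'F',o['force'].round(1))
    return s,P,S,N
E
python3 - <<'E'
from h import *
rail([('holder sad',40,-235,-190),('holder top',76,-260,-190),('iris sad',40,-180,-120),('iris plate',84,-165,-135),('lens sad',40,-100,-48)])
E
```

```text
holder sad 686 39.8 S [-219.3 -202.8] N [-31.1  28.4]
holder top 3592 75.7 S [-235.8 -203. ] N [-33.   32.9]
iris sad 6291 39.8 S [-172. -129.] N [-29.2  28.6]
iris plate 2801 83.8 S [-155.4 -145.7] N [-21.8  21.1]
t 20.93 tcp S -226.8 N -2.4 z 47.2 yaw -3.2 F [-3.9 -0.1  5.9]
```

Holder is seated at S -225.0. Release it and go to the grey detector (426.8,-261.5), x axis at 18.3°.

>>> {"name": "drive_tool", "arguments": {"deltas": [{"xyz": [-0.0004,0.001,0],"dr": [0,0,0],"fingers": 0.7},{"xyz": [0,0,0],"dr": [0,0,0],"fingers": 0.3},{"xyz": [0,0,0],"dr": [0,0,0],"fingers": 0.3},{"xyz": [0,0,-0.025],"dr": [0,0,0],"fingers": 0.3},{"xyz": [0,0,-0.045],"dr": [0,0,0],"fingers": 0.3},{"xyz": [0,0,-0.045],"dr": [0,0,0],"fingers": 0.3},{"xyz": [-0.0564,-0.0149,-0.004],"dr": [0,0,0],"fingers": 0.3},{"xyz": [-0.0564,-0.0149,0],"dr": [0,0,0],"fingers": 0.3}]}}

```text
clock: 21.92
tcp_pos: [464.3, -151.8, 167.3]
orientation: [0.002, 0.726, 0.688, 0.001]
force: [1.2, -0.1, -0.1]
finger_gap: 62.0
gripper_force: 0.0
```

>>> {"name": "drive_tool", "arguments": {"deltas": [{"xyz": [-0.0564,-0.0149,0],"dr": [0,0,0],"fingers": 0.3},{"xyz": [-0.0564,-0.0149,0],"dr": [0,0,0],"fingers": 0.3},{"xyz": [0,0,0],"dr": [0,0,-10],"fingers": 0.3},{"xyz": [0,0,0],"dr": [0,0,-10],"fingers": 0.3},{"xyz": [0,0,0],"dr": [0,0,-1.5],"fingers": 0.3},{"xyz": [0,0,0],"dr": [0,0,0],"fingers": 0.3},{"xyz": [0,0,0],"dr": [0,0,0],"fingers": 0.3}]}}

```text
clock: 22.8
tcp_pos: [427.5, -261.4, 165.7]
orientation: [0.0, 0.586, 0.81, 0.0]
force: [0.6, -0.0, -1.0]
finger_gap: 61.5
gripper_force: 0.0
```

Run:
```python
from h import *
s=snap('wrist'); P=cloud(s); save(s,'w4.png',k=1.3)
print('det',rect(P,(425,-261),42,16,30),rect(P,(427,-261),36,66,70))
goto(426.8,-261.5,29.5,18.3)
```

```text
det (440, array([ 426.4, -261.3]), array([60.2, 43.7]), 18.5, array([ 425.4, -254.6,   23.4])) (1724, array([ 426.5, -261.4]), array([43.3, 39.6]), 18.2, array([ 425.9, -260.7,   67.6]))
t 22.85 tcp [ 427.5 -261.4  165.7] yaw 18.3 shift [ 1.000e-01 -6.000e-01  1.362e+02] dz turn -0.0
```

View pics/w4.png

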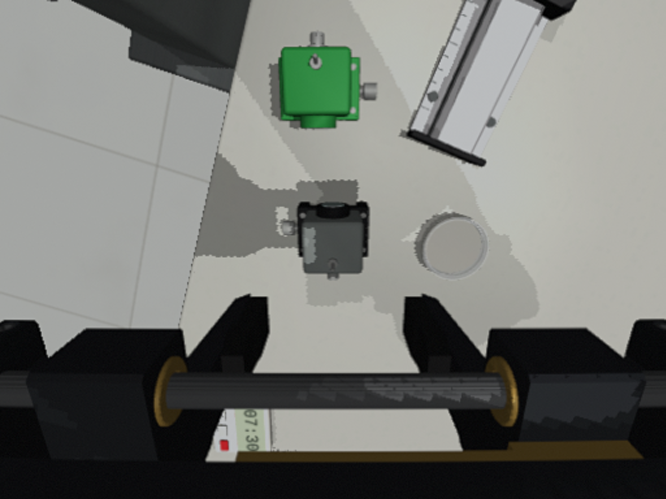

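The grey detector (333,240) is square to the fingers, black snout at (333,208) pointing up-rail and connector at (333,272). The green look-alike stays at (318,85). Gripping.

>>> {"name": "drive_tool", "arguments": {"deltas": [{"xyz": [0,-0.001,0.05],"dr": [0,0,0],"fingers": 0.3},{"xyz": [0,0,0.05],"dr": [0,0,0],"fingers": 0.3},{"xyz": [0,0,0.025],"dr": [0,0,0],"fingers": 0.3},{"xyz": [0,0,0.011],"dr": [0,0,0],"fingers": 0.3},{"xyz": [0,0,0],"dr": [0,0,0],"fingers": 0.3},{"xyz": [0,0,0],"dr": [0,0,0],"fingers": 0.7},{"xyz": [0,0,0],"dr": [0,0,0],"fingers": 0.7},{"xyz": [0,0,0],"dr": [0,0,0],"fingers": 0.7}], "grip_force": 40}}

```text
clock: 23.85
tcp_pos: [427.2, -262.7, 31.1]
orientation: [0.001, 0.586, 0.811, -0.0]
force: [-1.6, 0.4, 6.0]
finger_gap: 43.7
gripper_force: 40.0
```

>>> {"name": "drive_tool", "arguments": {"deltas": [{"xyz": [0,0,0],"dr": [0,0,0],"fingers": 0.7},{"xyz": [0,0,-0.03],"dr": [0,0,0],"fingers": 0.7},{"xyz": [0,0,-0.05],"dr": [0,0,0],"fingers": 0.7},{"xyz": [0,0,-0.04],"dr": [0,0,0],"fingers": 0.7},{"xyz": [0,0,0],"dr": [0,0,10],"fingers": 0.7},{"xyz": [0,0,0],"dr": [0,0,10],"fingers": 0.7},{"xyz": [0,0,0],"dr": [0,0,1.4],"fingers": 0.7},{"xyz": [0,0,0],"dr": [0,0,0],"fingers": 0.7}]}}

```text
clock: 24.85
tcp_pos: [426.0, -261.7, 149.3]
orientation: [-0.0, 0.725, 0.689, -0.0]
force: [0.6, -0.1, -2.4]
finger_gap: 43.7
gripper_force: 40.0
```

Run:
```python
from h import *
held(); goto(*rp(-301),85,-3.1); print(rp(-301))
```

```text
saddle tool x(22),y(+-30),z(6) 767 [[7.1, -28.8, 4.6], [23.8, 30.6, 9.3]] 7.48
t 24.9 tcp [ 426.1 -261.8  149.3] yaw -3.0 shift [152.2  63.   64.3] dz turn 0.1
(496.8059999999999, -112.9485)
```

>>> {"name": "drive_tool", "arguments": {"deltas": [{"xyz": [0.0503,0.0207,0],"dr": [0,0,0.1],"fingers": 0.7},{"xyz": [0.0503,0.0207,0],"dr": [0,0,0],"fingers": 0.7},{"xyz": [0.0503,0.0207,0],"dr": [0,0,0],"fingers": 0.7},{"xyz": [0,0,0.04],"dr": [0,0,0],"fingers": 0.7},{"xyz": [0,0,0.024],"dr": [0,0,0],"fingers": 0.7},{"xyz": [0,0,0],"dr": [0,0,0],"fingers": 0.7},{"xyz": [0,0,0],"dr": [0,0,0],"fingers": 0.7},{"xyz": [0,0,0],"dr": [0,0,0],"fingers": 0.7}]}}

```text
clock: 25.9
tcp_pos: [497.9, -115.4, 87.2]
orientation: [0.001, 0.727, 0.687, 0.001]
force: [-0.0, 0.3, -2.2]
finger_gap: 43.8
gripper_force: 40.0
```

Run:
```python
from h import *
zc=tcp()[0]['tcp_pos'][2]-7.5
s,P,S,N=rail([('held sad',zc,-300,-262),('held box top',zc+44,-330,-270),('holder sad',40,-255,-190),('holder top',76,-255,-195),('iris plate',84,-165,-135),('rail',30,-275,-248),('rail',30,-200,-175)])
```

```text
held sad 797 79.7 S [-296.  -279.1] N [-27.4  31.9]
held box top 4978 123.7 S [-305.5 -281.5] N [-32.6  32.8]
holder sad 536 39.6 S [-246.9 -203.9] N [-30.5  29.2]
holder top 4091 75.7 S [-247.4 -204.2] N [-22.3  20.9]
rail 1063 29.8 S [-274.8 -255.4] N [-16.2  14.2]
rail 1745 29.9 S [-198.2 -175.1] N [-16.   13.9]
t 25.95 tcp S -302.8 N 1.1 z 87.2 yaw -3.22 F [ 0.3 -0.7 -2. ]
```

>>> {"name": "drive_tool", "arguments": {"deltas": [{"xyz": [0.0002,-0.003,0.008],"dr": [0,0,-0.1],"fingers": 0.7},{"xyz": [0,0,0.008],"dr": [0,0,0],"fingers": 0.7},{"xyz": [0,0,0.007],"dr": [0,0,0],"fingers": 0.7},{"xyz": [0,0,0.007],"dr": [0,0,0],"fingers": 0.7},{"xyz": [0,0,0.007],"dr": [0,0,0],"fingers": 0.7},{"xyz": [0,0,0.0025],"dr": [0,0,0],"fingers": 0.7},{"xyz": [0,0,0],"dr": [0,0,0],"fingers": 0.7},{"xyz": [0,0,0],"dr": [0,0,0],"fingers": 0.7}]}}

```text
clock: 26.95
tcp_pos: [493.6, -114.3, 47.1]
orientation: [-0.0, 0.726, 0.688, -0.0]
force: [-3.8, 1.4, 6.4]
finger_gap: 43.7
gripper_force: 40.0
```

Run:
```python
from h import *
s,P,S,N=rail([('det sad',40,-300,-262),('box top',84,-330,-270),('holder sad',40,-255,-190),('holder top',76,-255,-195),('iris plate',84,-165,-135)])
```

```text
det sad 785 39.6 S [-295.  -278.3] N [-31.9  27.4]
box top 4898 83.6 S [-304.7 -280.8] N [-32.7  32.6]
holder sad 287 39.4 S [-246.1 -204.7] N [-30.6  29.1]
holder top 7440 75.8 S [-247.3 -203.9] N [-22.4  20.8]
t 27.0 tcp S -302.0 N -3.1 z 47.1 yaw -3.09 F [-3.6  0.8  6.8]
```

>>> {"name": "drive_tool", "arguments": {"deltas": [{"xyz": [-0.0005,0.001,0],"dr": [0,0,0],"fingers": 0.7},{"xyz": [0,0,0],"dr": [0,0,0],"fingers": 0.3},{"xyz": [0,0,0],"dr": [0,0,0],"fingers": 0.3},{"xyz": [0,0,-0.025],"dr": [0,0,0],"fingers": 0.3},{"xyz": [0,0,-0.045],"dr": [0,0,0],"fingers": 0.3},{"xyz": [0,0,-0.045],"dr": [0,0,0],"fingers": 0.3},{"xyz": [-0.048,0.021,0],"dr": [0,0,0],"fingers": 0.3},{"xyz": [-0.048,0.021,0],"dr": [0,0,0],"fingers": 0.3}]}}

```text
clock: 28.0
tcp_pos: [532.8, -214.1, 162.7]
orientation: [0.001, 0.725, 0.688, 0.001]
force: [0.6, -0.1, 0.2]
finger_gap: 61.6
gripper_force: 0.0
```

>>> {"name": "drive_tool", "arguments": {"deltas": [{"xyz": [-0.048,0.021,0],"dr": [0,0,0],"fingers": 0.3},{"xyz": [-0.048,0.021,0],"dr": [0,0,0],"fingers": 0.3},{"xyz": [-0.048,0.021,0],"dr": [0,0,0],"fingers": 0.3},{"xyz": [0,0,0],"dr": [0,0,0],"fingers": 0.3},{"xyz": [0,0,0],"dr": [0,0,0],"fingers": 0.3},{"xyz": [0,0,0],"dr": [0,0,0],"fingers": 0.3}]}}

```text
clock: 28.75
tcp_pos: [586.2, -358.9, 161.0]
orientation: [-0.0, 0.726, 0.688, 0.0]
force: [0.1, 0.2, -0.8]
finger_gap: 61.8
gripper_force: 0.0
```

Run:
```python
from h import *
s=snap('wrist'); P=cloud(s); save(s,'w5.png',k=1.3)
k=(np.hypot(P[...,0]-587,P[...,1]+361)<25)&(abs(P[...,2]-64)<3); Q=P[k]; print(len(Q),cv2.minEnclosingCircle(Q[:,:2].astype(np.float32)),Q.min(0),Q.max(0))
goto(587.3,-360.8,37,-3.1); print(tcp()[0]['joint_pos'].round(2))
```

```text
497 ((588.867919921875, -361.5834655761719), 12.674108505249023) [ 576.20535858 -373.78889687   61.02804483] [ 600.82376225 -348.96112411   65.76091843]
t 28.8 tcp [ 586.3 -358.8  161.2] yaw -3.0 shift [ -2.    1.2 124.2] dz turn 0.1
[-0.59  0.34  1.65  0.    1.15 -0.53]
```

View pics/w5.png

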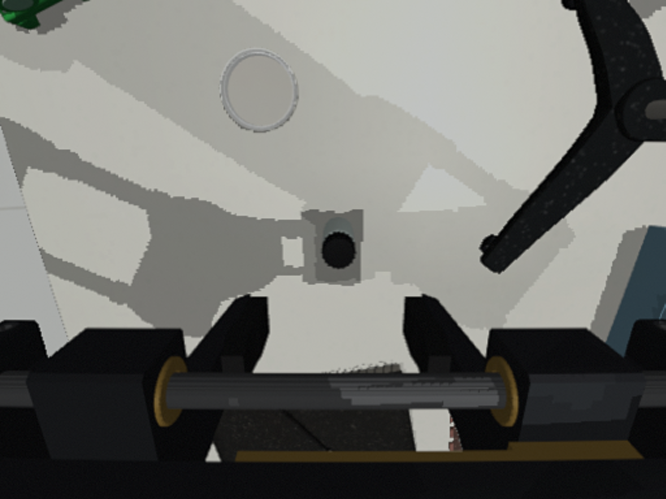

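The single black-capped clear vial is at (338,248), with nothing close to the fingers. Cap centre is (588.7,-361.4).

>>> {"name": "drive_tool", "arguments": {"deltas": [{"xyz": [-0.0026,0.0025,0.05],"dr": [0,0,0],"fingers": 0.3},{"xyz": [0,0,0.045],"dr": [0,0,0],"fingers": 0.3},{"xyz": [0,0,0.02],"dr": [0,0,0],"fingers": 0.3},{"xyz": [0,0,0.009],"dr": [0,0,0],"fingers": 0.3},{"xyz": [0,0,0],"dr": [0,0,0],"fingers": 0.3},{"xyz": [0,0,0],"dr": [0,0,0],"fingers": 0.9},{"xyz": [0,0,0],"dr": [0,0,0],"fingers": 0.9},{"xyz": [0,0,0],"dr": [0,0,0],"fingers": 0.9}], "grip_force": 15}}

```text
clock: 29.8
tcp_pos: [589.4, -363.4, 38.2]
orientation: [0.001, 0.726, 0.688, 0.0]
force: [0.4, -0.6, -0.1]
finger_gap: 33.7
gripper_force: 0.0
```

>>> {"name": "drive_tool", "arguments": {"deltas": [{"xyz": [0,0,0],"dr": [0,0,0],"fingers": 0.9},{"xyz": [0,0,0],"dr": [0,0,0],"fingers": 0.9},{"xyz": [0,0,-0.02],"dr": [0,0,0],"fingers": 0.9},{"xyz": [0,0,-0.05],"dr": [0,0,0],"fingers": 0.9},{"xyz": [0,0,-0.05],"dr": [0,0,0],"fingers": 0.9},{"xyz": [0,0,-0.02],"dr": [0,0,0],"fingers": 0.9},{"xyz": [0,0,0],"dr": [0,0,0],"fingers": 0.9},{"xyz": [0,0,0],"dr": [0,0,0],"fingers": 0.9}]}}

```text
clock: 30.8
tcp_pos: [587.6, -362.1, 174.7]
orientation: [-0.002, 0.726, 0.688, -0.0]
force: [-0.4, -0.2, -0.7]
finger_gap: 24.5
gripper_force: 15.0
```

Run:
```python
from h import *
s=snap('wrist'); P=cloud(s); save(s,'w6.png',k=1.3)
o,R,yaw=tcp(); X=(P-o['tcp_pos'])@R; v,u=np.mgrid[:384,:512]
k=(abs(X[...,1])<16)&(abs(X[...,0])<20)&(X[...,2]>-35)&(X[...,2]<45)&(v<300); H=X[k]; print(len(H),H.min(0).round(1),H.max(0).round(1))
for z in range(-30,45,5):
    q=H[abs(H[:,2]-z)<2.5]; 
    if len(q)>5: print(z,len(q),'xmax',np.percentile(q[:,0],98).round(1),'y',np.percentile(q[:,1],[2,98]).round(1))
goto(*rp(-225.6),165,-3.1)
```

```text
4032 [-10.9 -16.  -35. ] [14.5 16.  36.7]
-30 287 xmax 11.4 y [-15.5  15.3]
-25 1699 xmax 12.9 y [-12.7  14.8]
-20 360 xmax 13.5 y [-15.2  14.8]
-15 268 xmax 13.7 y [-15.   15.5]
-10 225 xmax 13.5 y [-15.6  15.3]
-5 297 xmax 14.0 y [-15.   14.6]
0 171 xmax 14.1 y [-14.9  14.9]
5 130 xmax 14.2 y [-10.9  12.7]
10 112 xmax 14.0 y [-11.   12.5]
15 120 xmax 14.1 y [-11.2  12.2]
20 99 xmax 14.1 y [-11.7  12.2]
25 93 xmax 14.2 y [-11.9  11.8]
30 86 xmax 14.2 y [-11.8  12.3]
35 54 xmax 13.8 y [-11.9  11.4]
t 30.85 tcp [ 587.4 -362.   174.1] yaw -3.1 shift [ 319.1 -103.9   10.4] dz turn 0.0
```

View pics/w6.png

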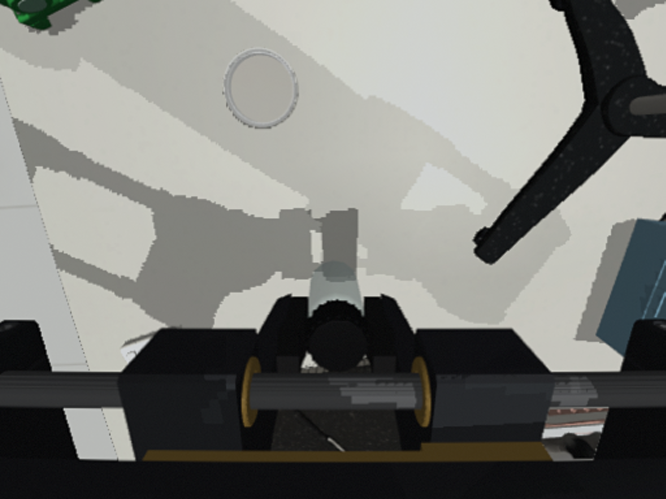

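The vial hangs upright between the fingers (338,310), bottom 37 mm below the TCP. Carry it over the holder.

>>> {"name": "drive_tool", "arguments": {"deltas": [{"xyz": [0.0529,-0.0175,0],"dr": [0,0,0],"fingers": 0.9},{"xyz": [0.0529,-0.0175,0],"dr": [0,0,0],"fingers": 0.9},{"xyz": [0.0529,-0.0175,0],"dr": [0,0,0],"fingers": 0.9},{"xyz": [0.0529,-0.0175,0],"dr": [0,0,0],"fingers": 0.9},{"xyz": [0.0529,-0.0175,0],"dr": [0,0,0],"fingers": 0.9},{"xyz": [0.0529,-0.0175,0],"dr": [0,0,0],"fingers": 0.9},{"xyz": [0,0,0],"dr": [0,0,0],"fingers": 0.9},{"xyz": [0,0,0.035],"dr": [0,0,0],"fingers": 0.9}]}}

```text
clock: 31.85
tcp_pos: [503.3, -40.5, 143.3]
orientation: [0.002, 0.725, 0.688, 0.001]
force: [0.0, 0.1, -0.2]
finger_gap: 24.8
gripper_force: 15.0
```

>>> {"name": "drive_tool", "arguments": {"deltas": [{"xyz": [0,0,0],"dr": [0,0,0],"fingers": 0.9},{"xyz": [0,0,0],"dr": [0,0,0],"fingers": 0.9},{"xyz": [0,0,0],"dr": [0,0,0],"fingers": 0.9}]}}

```text
clock: 32.22
tcp_pos: [502.1, -41.1, 143.2]
orientation: [0.001, 0.726, 0.687, 0.0]
force: [-0.5, -0.2, -0.4]
finger_gap: 24.8
gripper_force: 15.0
```

Run:
```python
from h import *
s,P,S,N=rail([('holder top',76,-255,-195),('iris plate',84,-165,-135)]); save(s,'w7.png',k=1.3)
o,R,yaw=tcp(); X=(P-o['tcp_pos'])@R; v,u=np.mgrid[:384,:512]
k=(abs(X[...,1])<20)&(abs(X[...,0])<20)&(abs(X[...,2]-20)<14)&(v<300)
r=np.array([.0540,.9985]); 
print('vial S front',np.percentile(S[k],98).round(1),'N',np.percentile(N[k],[2,98]).round(1),'bottom z',P[...,2][k].min().round(1))
Z=P[...,2]; t=(abs(Z-76)<2)&(abs(N)<26)&(abs(S+225.6)<24)
for a in (-215,-212,-209,-206): q=t&(abs(S-a)<1); print(a,np.percentile(N[q],[1,99]).round(1))
for b in (-18,-10,10,16): q=t&(abs(N-b)<1.5); print('N',b,np.percentile(S[q],[1,99]).round(1) if q.sum()>5 else '')
```

```text
holder top 1310 75.6 S [-246.5 -203.3] N [-22.3  21.4]
iris plate 820 83.9 S [-155.4 -145.7] N [-21.4  21.5]
t 32.27 tcp S -228.3 N 1.4 z 143.2 yaw -3.14 F [ 0.2 -0.8 -0.4]
vial S front -214.0 N [-10.5  13.7] bottom z 109.4
-215 [-22.2  20.8]
-212 [-22.2  21.5]
-209 [-21.8  21.4]
-206 [-21.9  21.5]
N -18 [-246.8 -203.4]
N -10 [-212.8 -203.4]
N 10 [-214.3 -203.4]
N 16 [-242.6 -203.6]
```

View pics/w7.png

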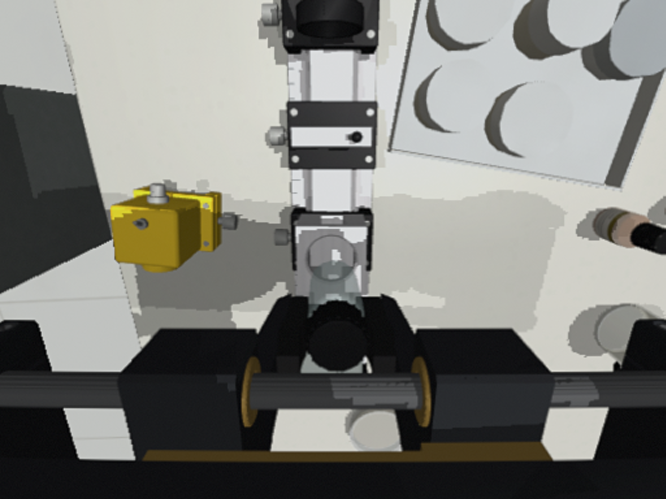

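The vial (338,320) is just short of the well (332,255). Holder centre is S -225.0, N -0.4; vial is S -227.0, N +1.6. I'll shift and lower to just above the rim.

>>> {"name": "drive_tool", "arguments": {"deltas": [{"xyz": [0.002,-0.002,0.012],"dr": [0,0,0],"fingers": 0.9},{"xyz": [0,0,0.012],"dr": [0,0,0],"fingers": 0.9},{"xyz": [0,0,0],"dr": [0,0,0],"fingers": 0.9},{"xyz": [0,0,0],"dr": [0,0,0],"fingers": 0.9},{"xyz": [0,0,0],"dr": [0,0,0],"fingers": 0.9}]}}

```text
clock: 32.9
tcp_pos: [499.7, -38.3, 118.5]
orientation: [0.0, 0.726, 0.688, 0.0]
force: [0.3, 0.4, 0.1]
finger_gap: 24.8
gripper_force: 15.0
```

Run:
```python
from h import *
s,P,S,N=rail([('holder top',76,-255,-195)])
o,R,yaw=tcp(); X=(P-o['tcp_pos'])@R; v,u=np.mgrid[:384,:512]; Z=P[...,2]
k=(abs(X[...,1])<20)&(abs(X[...,0])<20)&(X[...,2]>4)&(Z>79)&(v<300)
print('vial S front',np.percentile(S[k],98).round(1),'N',np.percentile(N[k],[2,98]).round(1),'bottom z',Z[k].min().round(1),k.sum())
t=(abs(Z-76)<2)&(abs(N)<26)&(abs(S+225.6)<24)
for b in (-18,18): q=t&(abs(N-b)<2); print('N',b,np.percentile(S[q],[1,99]).round(1) if q.sum()>5 else '')
```

```text
holder top 1359 75.7 S [-236.  -203.2] N [-22.2  21.3]
t 32.95 tcp S -225.8 N -1.1 z 118.6 yaw -3.1 F [-0.1  0.7 -0.2]
vial S front -211.4 N [-13.1  11. ] bottom z 82.0 677
N -18 [-235.8 -203.3]
N 18 [-236.  -203.7]
```

>>> {"name": "drive_tool", "arguments": {"deltas": [{"xyz": [-0.0006,0.0005,0.006],"dr": [0,0,0],"fingers": 0.9},{"xyz": [0,0,0.008],"dr": [0,0,0],"fingers": 0.9},{"xyz": [0,0,0.008],"dr": [0,0,0],"fingers": 0.9},{"xyz": [0,0,0.007],"dr": [0,0,0],"fingers": 0.9},{"xyz": [0,0,0.005],"dr": [0,0,0],"fingers": 0.9},{"xyz": [0,0,0.001],"dr": [0,0,0],"fingers": 0.9},{"xyz": [0,0,0],"dr": [0,0,0],"fingers": 0.9},{"xyz": [0,0,0],"dr": [0,0,0],"fingers": 0.9}]}}

```text
clock: 33.95
tcp_pos: [499.7, -38.9, 83.5]
orientation: [-0.0, 0.726, 0.688, -0.0]
force: [-1.9, 0.7, 5.4]
finger_gap: 25.1
gripper_force: 15.1
```

Run:
```python
from h import *
s,P,S,N=rail([('holder top',76,-255,-195)])
Z=P[...,2]; v,u=np.mgrid[:384,:512]; k=(abs(S+225)<13)&(abs(N)<9)&(Z>95)&(Z<125)&(v<300); print('cap top z (110)',k.sum(),np.percentile(Z[k],[5,50,95]).round(1))
```

```text
holder top 1523 75.7 S [-219.9 -203.3] N [-21.8  21.4]
t 34.0 tcp S -226.3 N -1.1 z 83.5 yaw -3.1 F [-3.3  0.1  4.9]
cap top z (110) 1757 [ 97.9 109.7 110.8]
```

The cap top is at z 109.7 (110 when fully down), with light floor contact. Release, rise, and step back for a final check.

>>> {"name": "drive_tool", "arguments": {"deltas": [{"xyz": [0,0,0],"dr": [0,0,0],"fingers": 0.4},{"xyz": [0,0,0],"dr": [0,0,0],"fingers": 0.4},{"xyz": [0,0,0],"dr": [0,0,0],"fingers": 0.4},{"xyz": [0,0,-0.03],"dr": [0,0,0],"fingers": 0.4},{"xyz": [0,0,-0.05],"dr": [0,0,0],"fingers": 0.4},{"xyz": [0,0,-0.05],"dr": [0,0,0],"fingers": 0.4},{"xyz": [-0.05,0,-0.03],"dr": [0,0,0],"fingers": 0.4},{"xyz": [-0.05,0,-0.03],"dr": [0,0,0],"fingers": 0.4}]}}

```text
clock: 35.0
tcp_pos: [494.6, -139.4, 274.8]
orientation: [0.001, 0.725, 0.688, 0.0]
force: [-0.1, 0.5, 0.2]
finger_gap: 53.0
gripper_force: 0.0
```

>>> {"name": "drive_tool", "arguments": {"deltas": [{"xyz": [-0.01,0,-0.03],"dr": [0,0,0],"fingers": 0.4},{"xyz": [0,0,-0.03],"dr": [0,0,0],"fingers": 0.4},{"xyz": [0,0,0],"dr": [0,0,0],"fingers": 0.4},{"xyz": [0,0,0],"dr": [0,0,0],"fingers": 0.4},{"xyz": [0,0,0],"dr": [0,0,0],"fingers": 0.4}]}}

```text
clock: 35.62
tcp_pos: [493.0, -148.2, 331.1]
orientation: [-0.001, 0.726, 0.688, -0.001]
force: [-0.2, 0.4, 1.0]
finger_gap: 53.0
gripper_force: 0.0
```

Run:
```python
from h import *
s,P,S,N=rail([('lamp',80,-45,-20),('lens plate',84,-90,-60),('lens sad',40,-100,-48),('iris sad',40,-180,-120),('iris plate',84,-165,-135),('holder top',76,-252,-198),('det sad',40,-325,-275),('det top',84,-325,-275),('cap',110,-245,-205)])
save(s,'w8.png',k=1.3)
k=snap('side')
a=cv2.resize(k['pixels'][145:290,160:350,::-1],None,fx=4.2,fy=4.1,interpolation=cv2.INTER_CUBIC); cv2.imwrite('pics/side_end.png',a)
```

```text
iris sad 902 40.0 S [-172.1 -128.9] N [-29.3  28.6]
iris plate 282 83.8 S [-155.  -146.2] N [-21.1  20.5]
holder top 640 75.8 S [-246.5 -204.3] N [-21.5  21.3]
det sad 228 39.7 S [-321.1 -279.3] N [-30.9  28.8]
det top 832 83.7 S [-319.  -281.1] N [-22.1  20.3]
cap 314 109.7 S [-235.4 -213.2] N [-13.1  10.2]
t 35.67 tcp S -335.9 N -1.7 z 331.3 yaw -3.07 F [-0.9  0.2 -0.5]
```

View pics/w8.png

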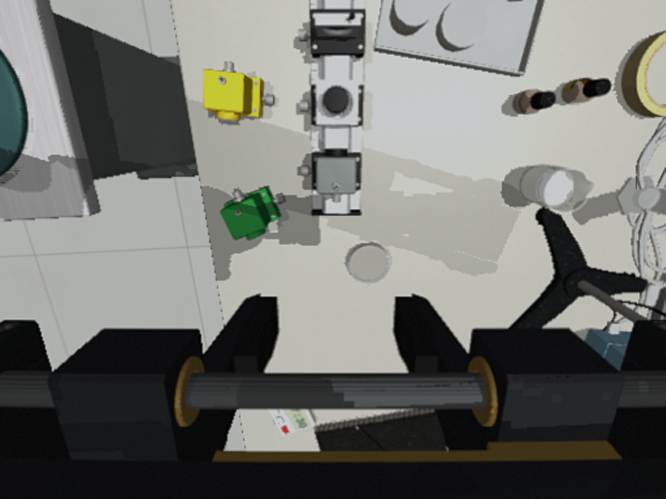

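View pics/side_end.png

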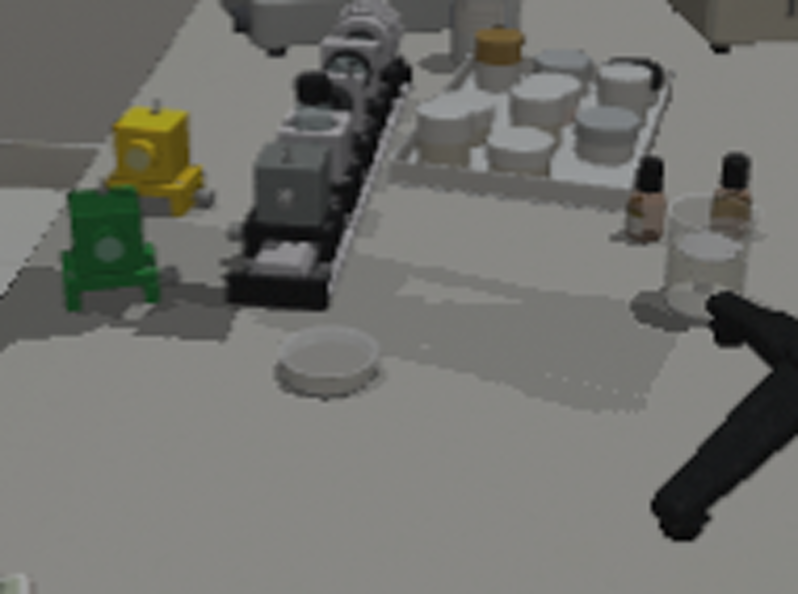

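The final views show all four carriers astride the rail, with the detector's connector facing away from the lamp. The vial stands in the holder (335,100 in the wrist view), and the dish and beaker are where they were. Centres are at S = -75, -150.5, -225.4 and -300.2, with saddle tops at z ≈ 40. Handing in.

```bash
python3 -c "
from bench import workorder; print(workorder.hand_in())"
```

```text
the job is handed in; nothing more can be done
None
```

The photometer is set up and handed in: lens, iris, holder and detector are seated in order at about 75, 150.5, 225.4 and 300.2 mm from the lamp (about 1 mm measuring error), with the detector's snout facing it. The vial is fully down in the well, and the dish and beaker were not touched.

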